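# Brush out the plaster beakers under extraction

## Robot

A 7-joint arm with a two-finger parallel gripper is mounted at the origin on the work surface. World frame = base frame: x ahead of the robot, y to its left, z up, the work surface at z = 0. Lengths are in mm, angles in rad, forces in N, time in s.
With the tool pointing down it reaches from about 400 to 925 mm from the base axis. Payload 5.6 kg.
Tool frame: the origin (TCP) lies midway between the tips of the shut fingers; the grasp point (between the pads) lies 19 mm behind it; z points along the fingers, y is the line along which they close (so a half turn about z gives the same grasp; the last joint's range is limited). The gripper opens to 85 mm and grips with 20 to 120 N. Pads are 22 mm wide; open, the fingers measure 114 mm over their backs; the gripper's body (76 mm by 85 mm) begins 54 mm behind the grasp point. The pads swing forward as they close: fully open they stand 13 mm farther back than shut.
Start: joints at [-1.281, 0.468, -0.012, 1.603, 0.006, 1.071, -0.056], TCP at [212.389, 614.328, 231.29] pointing down, gripper open.
Joint ranges: [-2.53, 2.53], [-0.31, 2.02], [-1.57, 1.55], [0.28, 2.44], [-1.29, 4.43], [0.15, 1.84], [-2.92, 2.92]. Speed limits (rad/s): [2.57, 2.57, 3.14, 3.14, 3.14, 3.14, 3.14].

## Interface

Orientations are given as a unit quaternion [w, x, y, z].
In Python, from plant import r gives the robot as it stands.
- The arm moves only by the tool move_arm, never from a script. Its argument "series" is text: rows parted by semicolons, each of 6 numbers parted by spaces: the shift along the tool's x, y, z in mm, then the turn, a rotation vector about the tool's x, y, z in rad. A call has 1 to 5 rows; each row shifts and turns the commanded pose from where the row before left it, along the tool's axes as they then stand; what a row does not reach is not made up. A row lasts 1/10 s, in which the tool goes at most 50 mm and 8.59 degrees, less where a joint would pass 70% of its speed; a pose out of reach is approached as far as the arm can. A call with a gripper value outside its range is refused whole. "jaw" is the opening, from 0 (shut) to 1 (fully open), set as the call begins (left out, the last holds). The fingers move at their own pace and stop on an object; the grip force is fixed at half the most. Time passes only in rows, so rows that do not move let the fingers close. It gives the time, the measured TCP pose, the force, the opening and the grip force at its end, in the units of the state.
- r.read_state(): the state, without advancing time (a new reading comes with each control period).
- r.camera(name): name is "side" or "top" or "wrist"; returns a dict with "color" (384x512x3 uint8, red, green, blue), "range_z" (384x512 float32, mm along the optical axis (not along the pixel's ray), 0 where there is no reading), "fx", "fy", "cx", "cy" (pixels), "dist" ([k1, k2, p1, p2, k3] as OpenCV has them; the pictures are not rectified), "R" (3x3) and "t" (3): a world point X has camera coordinates R X + t. Camera axes: x right, y down, z forward; pixel columns grow to the right and rows downward; lengths in mm; the calibration is good to about 2 mm. A picture is of the moment at which its call begins.
- r.hand_in(): hands the job in; it is judged then, once.
The state is a dict: "time": time; "joint_positions": joint angles; "dq": joint speeds; "effort": joint torques, N m; "eef_pos": TCP position; "ee_rot": TCP orientation; "contact_force": force on the tool from outside, world axes, zero at the start; "torque": the same for the moment, N m; "width": finger opening in mm; "gripper_force": force on a finger pad.
Only numpy, scipy, OpenCV 4.12 (cv2) and the standard library are available. Lean on these libraries where they do the work, as an engineer would, in place of code of your own. Each camera call takes 0.05 s, during which the arm holds its last target. There are 200 camera calls.

## Task

Clean the steel beakers: stand every beaker from the crate upright on the deck of the dust extractor, then switch it on (press its knob down, turn it clockwise as far as it goes, let it spring up). With the long brush, clean each beaker where it stands, from the tallest to the shortest: push the brush to the bottom, draw it up to the rim and push it to the bottom once more. Finally put the brush back head down in its stand, stand all the beakers upright in the crate again and switch the extractor off the same way, turning the knob back as far as it goes; do not disturb the other things on the bench.

Things in the scene. Friction and masses are not known exactly. Their poses are not given: they have to be found in the camera images.
- extractor: fixed bench dust-extraction unit, 200 mm (its x) by 420 mm (its y). Origin: centre of its underside. Slotted deck from y = -210 to +110 mm, its top 45 mm high, with an 8 mm high lip along its outer edges; dark control panel from y = +110 to +210 mm, its top 55 mm high, with the knob in its middle at x = 0, y = 160 mm
- knob_press (a joint): how far the sprung knob is pressed down, m: 0 = up, 0.010 = fully down; the spring needs about 3 N to start and 8 N fully down, and lifts the knob again when let go
- knob_turn (a joint): turn of the knob, rad: 0 = off (bar along the unit's x), grows clockwise seen from above, end stop (on) at 1.3. A hidden stop blocks it between 0.1 and 0.8 rad unless the knob is held down by 7 mm or more; beyond 0.8 it turns freely, up or down, and stays where it is left (friction 0.05 N m)
- knob_grip (a point): grip point of the knob, on its vertical axis, 8 mm below the top of its bar. The bar (56 mm long, 16 mm wide, 28 mm high) stands on a flange 68 mm in diameter that turns with it, top 20 mm below this point: fingertips gripping the bar can press on the flange. Site x runs along the bar and turns with the knob (z up); fingers close along y
- beaker_tall: the tallest steel beaker: an open straight-sided cup, 66 mm outside diameter, 60 mm inside, 120 mm high, wall 3 mm, floor 5 mm thick, about 0.3 kg. Origin: centre of its underside, z up towards the mouth. At the start it stands upright in the crate (absent in some starts)
- beaker_mid: the middle-height steel beaker: an open straight-sided cup, 66 mm outside diameter, 60 mm inside, 95 mm high, wall 3 mm, floor 5 mm thick, about 0.3 kg. Origin: centre of its underside, z up towards the mouth. At the start it stands upright in the crate (absent in some starts)
- beaker_short: the shortest steel beaker: an open straight-sided cup, 66 mm outside diameter, 60 mm inside, 70 mm high, wall 3 mm, floor 5 mm thick, about 0.3 kg. Origin: centre of its underside, z up towards the mouth. At the start it stands upright in the crate (absent in some starts)
- brush: long round cleaning brush, 200 mm long, 0.12 kg: rigid bristle head 44 mm in diameter over its lowest 65 mm, steel stem 9 mm thick, then a round wooden handle 24 mm in diameter from 110 to 200 mm. Origin: the centre of the end of the head; z runs along the brush towards the handle. It starts standing head down in the stand
- brush_tip (a point): centre of the flat end of the bristle head (the brush's origin)
- brush_grip (a point): point on the brush's axis in the handle, 165 mm from the tip: a good place to grip from above with the brush hanging upright
- brush_stand: fixed white pot for the brush on a round wooden foot of 84 mm diameter: 62 mm outside diameter, 54 mm inside, 60 mm high, floor 6 mm thick. Origin: centre of its underside, z up
- crate: fixed open wooden crate, inside 300 mm (its x) by 150 mm (its y), walls 50 mm high and 8 mm thick with corner blocks 20 mm square and 65 mm high inside its corners, floor 6 mm thick. Origin: centre of its underside
- stable: bystander: little wooden stable model, 130 mm wide, 110 mm high; origin under its centre
- glue: bystander: white glue bottle, 56 mm in diameter, 130 mm high; origin under its centre
- bark: bystander: a piece of bark 120 mm long and 34 mm high; origin under its centre
Mind the look-alikes: they are no part of the job. What is shaped like the brush_stand but orange is not meant.

How it is judged (in metres and radians):
On the way, in this order (a step that is already met when the one before it is completed fails the run):
1. with every beaker standing on the deck, the extractor is switched on: knob pressed, turned clockwise to its end (over 1.15 rad) and sprung back up (x of beaker_tall in the frame of extractor between -0.1 and 0.1 m and y of beaker_tall in the frame of extractor between -0.21 and 0.11 m and height (world z) of beaker_tall between 0.035 and 0.06 m and angle between each of beaker_tall, beaker_mid, beaker_short's own z axis and vertical below 0.2 rad and x of beaker_mid in the frame of extractor between -0.1 and 0.1 m and y of beaker_mid in the frame of extractor between -0.21 and 0.11 m and height (world z) of beaker_mid between 0.035 and 0.06 m and x of beaker_short in the frame of extractor between -0.1 and 0.1 m and y of beaker_short in the frame of extractor between -0.21 and 0.11 m and height (world z) of beaker_short between 0.035 and 0.06 m and value of joint knob_turn above 1.15 rad and value of joint knob_press below 0.003 m), for 0.2 s.
2. the brush tip reaches the bottom (within 15 mm of the floor) of the tallest beaker, which stands on the deck (z of brush_tip in the frame of beaker_tall between -0.01 and 0.02 m and horizontal distance between brush_tip and beaker_tall below 0.02 m and x of beaker_tall in the frame of extractor between -0.1 and 0.1 m and y of beaker_tall in the frame of extractor between -0.21 and 0.11 m and height (world z) of beaker_tall between 0.035 and 0.06 m and angle between beaker_tall's own z axis and vertical below 0.2 rad), for 0.05 s.
3. it is drawn up to the rim of the tallest beaker (at most 35 mm below it) (z of brush_tip in the frame of beaker_tall above 0.085 m and horizontal distance between brush_tip and beaker_tall below 0.035 m), for 0.02 s.
4. and goes down to the bottom of the tallest beaker again (all of step 2), for 0.05 s.
5. the brush tip reaches the bottom (within 15 mm of the floor) of the middle-height beaker, which stands on the deck (z of brush_tip in the frame of beaker_mid between -0.01 and 0.02 m and horizontal distance between brush_tip and beaker_mid below 0.02 m and x of beaker_mid in the frame of extractor between -0.1 and 0.1 m and y of beaker_mid in the frame of extractor between -0.21 and 0.11 m and height (world z) of beaker_mid between 0.035 and 0.06 m and angle between beaker_mid's own z axis and vertical below 0.2 rad), for 0.05 s.
6. it is drawn up to the rim of the middle-height beaker (at most 35 mm below it) (z of brush_tip in the frame of beaker_mid above 0.06 m and horizontal distance between brush_tip and beaker_mid below 0.035 m), for 0.02 s.
7. and goes down to the bottom of the middle-height beaker again (all of step 5), for 0.05 s.
8. the brush tip reaches the bottom (within 15 mm of the floor) of the shortest beaker, which stands on the deck (z of brush_tip in the frame of beaker_short between -0.01 and 0.02 m and horizontal distance between brush_tip and beaker_short below 0.02 m and x of beaker_short in the frame of extractor between -0.1 and 0.1 m and y of beaker_short in the frame of extractor between -0.21 and 0.11 m and height (world z) of beaker_short between 0.035 and 0.06 m and angle between beaker_short's own z axis and vertical below 0.2 rad), for 0.05 s.
9. it is drawn up to the rim of the shortest beaker (at most 35 mm below it) (z of brush_tip in the frame of beaker_short above 0.035 m and horizontal distance between brush_tip and beaker_short below 0.035 m), for 0.02 s.
10. and goes down to the bottom of the shortest beaker again (all of step 8), for 0.05 s.
At the end, for the whole second after the job is handed in: Knob off (under 0.1 rad) and sprung up (under 3 mm); brush head down in its stand (tip under 20 mm above its underside, within 15 mm of its axis, tilt under 0.25 rad); every beaker inside the crate, under 20 mm above its underside, upright within 0.15 rad; all at rest (value of joint knob_turn below 0.1 rad and value of joint knob_press below 0.003 m and z of brush in the frame of brush_stand below 0.02 m and horizontal distance between brush_tip and brush_stand below 0.015 m and angle between brush's own z axis and vertical below 0.25 rad and linear speed of each of brush, beaker_tall, beaker_mid, beaker_short below 0.02 m/s and z of each of beaker_tall, beaker_mid, beaker_short in the frame of crate below 0.02 m and x of beaker_tall in the frame of crate between -0.15 and 0.15 m and y of beaker_tall in the frame of crate between -0.075 and 0.075 m and angle between each of beaker_tall, beaker_mid, beaker_short's own z axis and vertical below 0.15 rad and x of beaker_mid in the frame of crate between -0.15 and 0.15 m and y of beaker_mid in the frame of crate between -0.075 and 0.075 m and x of beaker_short in the frame of crate between -0.15 and 0.15 m and y of beaker_short in the frame of crate between -0.075 and 0.075 m); the robot touches nothing.
It fails at once if the knob is forced past its stop without being pressed down (value of joint knob_turn between 0.3 and 0.5 rad and value of joint knob_press below 0.004 m).
It fails at once if a bystander (stable, glue bottle, bark) is moved by more than 30 mm (distance of any of stable, glue, bark from where it was at the start of the episode above 0.03 m).
Of beaker_tall, beaker_mid, beaker_short only 2 to 3 are there at a start; the rules pass over those that are not, and their reading is None.
At some moment in a run one of beaker_tall, beaker_mid, beaker_short may be knocked a few centimetres aside while the robot is not near it.
It also fails if it takes over 210 s, if anything falls off the work surface, if the arm or the gripper's body presses on something with over 40 N, if the wrist force passes 120 N, or if a joint passes its speed limit or range.

## Working session

There is one attempt and no reset: what is moved stays moved. The work goes in short steps, Python scripts to look and compute and a tool call to move; the robot and the scene stay as the last step left them, time stands still between calls to the robot, and variables do not carry over. Pictures are saved under pics/ and viewed, at most 14 in all, crops included, and the job is handed in when it is done.

Besides the shell and the picture viewer there is one more tool, called after ">>>" by a JSON object that holds its "fn" and its "kwargs", one argument or row to a line. move_arm: Moves the arm, as the interface text tells. Its arguments: {"type":"object","properties":{"series":{"type":"string"},"jaw":{"type":"number"}},"required":["series"]}

```bash
mkdir -p pics; ls
cat > h.py <<'E'
import numpy as np,cv2
from plant import r
def cam(n,save=None):
    c=r.camera(n); 
    if save: cv2.imwrite('pics/'+save,c['color'][:,:,::-1])
    c['K']=np.array([[c['fx'],0,c['cx']],[0,c['fy'],c['cy']],[0,0,1.]]); c['R']=np.array(c['R']);c['t']=np.array(c['t']).ravel();c['dist']=np.array(c['dist'],float)
    return c
def rays(c,uv):
    p=cv2.undistortPoints(np.array(uv,float).reshape(-1,1,2),c['K'],c['dist']).reshape(-1,2)
    return np.c_[p,np.ones(len(p))]
def onplane(c,uv,z):
    d=rays(c,uv)@c['R']; o=-c['R'].T@c['t']
    return o+d*((z-o[2])/d[:,2])[:,None]
def cloud(c):
    h,w=c['range_z'].shape; v,u=np.mgrid[:h,:w]
    d=rays(c,np.stack([u,v],-1).reshape(-1,2))*c['range_z'].reshape(-1,1)
    X=(d-c['t'])@c['R']; X[c['range_z'].ravel()==0]=np.nan
    return X.reshape(h,w,3)
E
python3 - <<'E'
from h import *
import pickle
s=r.read_state(); print(s)
d={}
for n in ('top','side','wrist'):
    c=cam(n); d[n]=c; print(n,-c['R'].T@c['t'],c['R'][2],c['fx'])
pickle.dump(d,open('c0.pkl','wb'))
a=np.hstack([d['top']['color'],d['side']['color']])[:,:,::-1]
cv2.imwrite('pics/top.png',cv2.resize(d['top']['color'][:,:,::-1],(800,600)))
cv2.imwrite('pics/side.png',cv2.resize(d['side']['color'][:,:,::-1],(800,600)))
E
```

```text
pics
{'time': 0.0, 'joint_positions': array([-1.2809828 ,  0.46839588, -0.01159139,  1.60363287,  0.00599772,
        1.07137363, -0.05632848]), 'dq': array([-0.00063865,  0.00036939,  0.00042655,  0.00285221,  0.00074671,
       -0.00223666,  0.0003522 ]), 'effort': array([ 1.36558406e-04, -5.32387304e+01,  2.17521650e-02, -2.51303995e+01,
        1.14926213e-02,  7.72750180e-03,  5.76359994e-06]), 'eef_pos': array([212.24649429, 613.7831281 , 230.3223489 ]), 'ee_rot': array([-8.40639831e-05,  1.65690891e-01,  9.86177337e-01, -8.83691854e-04]), 'contact_force': array([-0.90932457, -0.1306691 ,  0.55331129]), 'torque': array([ 0.01752037,  0.02506019, -0.01629484]), 'gripper_force': 0.0, 'width': 85.5861340616359}
top [ 475.41646018  -51.55957008 1342.07835756] [ 0.07421393  0.00446302 -0.99723236] 448.9946028219055
side [ -19.78762132 -873.80258623  931.86009542] [ 0.46408295  0.64269729 -0.60956313] 449.465864908484
wrist [133.38809962 641.49296771 372.34016189] [ 0.30335529 -0.10792533 -0.94674584] 307.3427631032332
```

View pics/top.png

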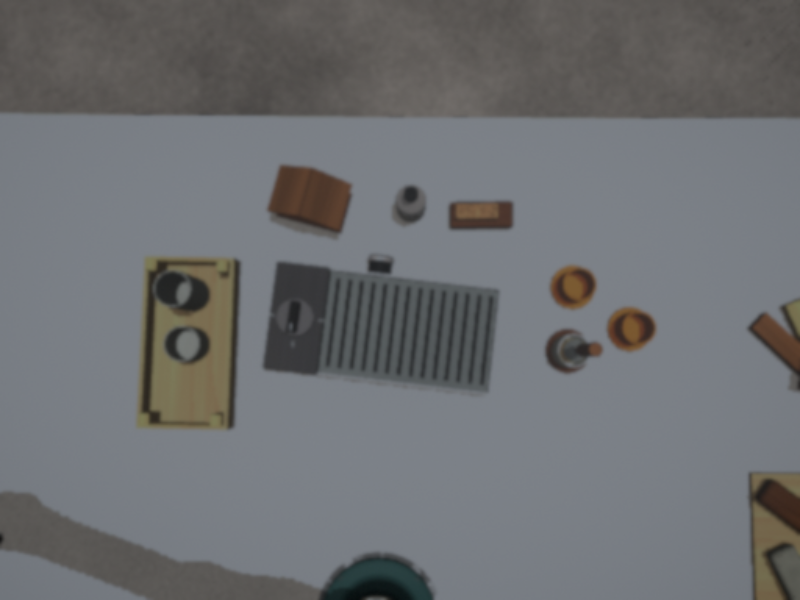

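View pics/side.png

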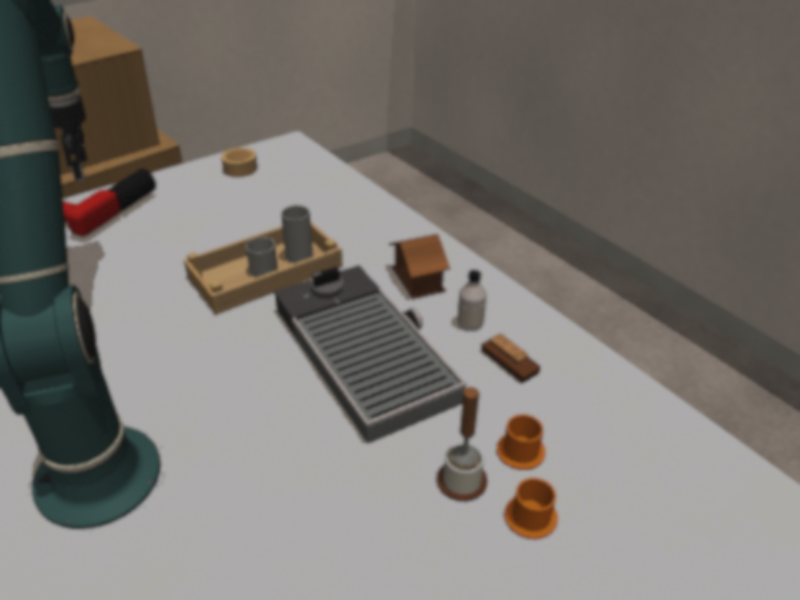

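The top view (800-wide) shows the crate at (188,343) with two beakers, rims at (172,290) and (187,345). The extractor is at (382,325) with its knob at (294,316). There are three pots: a white one holding the brush at (570,350), and orange ones at (572,287) and (631,328). The white pot with the brush is the stand; the orange ones are look-alikes. The side view agrees: white pot at (463,470), orange pots at (524,440) and (535,507).

Run:
```python
from h import *
import pickle
d=pickle.load(open('c0.pkl','rb'))
for n in ('top','side'):
    c=d[n]; X=cloud(c); 
    np.save(n+'X.npy',X); g=X[...,2]
    tab=np.abs(g)<15
    print(n,'table z',np.nanmedian(g[tab]))
c=d['top'];X=np.load('topX.npy');Z=X[...,2]
def blobs(m,name,amin=25):
    m=cv2.morphologyEx(m.astype(np.uint8),cv2.MORPH_OPEN,np.ones((2,2)))
    n,l,s,ce=cv2.connectedComponentsWithStats(m)
    for i in range(1,n):
        if s[i,4]<amin: continue
        P=X[l==i]; (cx,cy),(w,h),a=cv2.minAreaRect(P[:,:2].astype(np.float32))
        print(name,'px',ce[i].round(),'n',s[i,4],'c',round(cx),round(cy),'wh',round(w),round(h),'a',round(a,1),'z med/max',np.median(P[:,2]).round(),P[:,2].max().round())
reg=(X[...,0]>250)&(X[...,0]<900)&(np.abs(X[...,1])<560)
blobs(reg&(Z>12)&(Z<400),'all')
blobs(reg&(Z>49)&(Z<62),'49-62',15)
blobs(reg&(Z>62)&(Z<500),'>62',10)
```

```text
top table z -1.3486305490281776
side table z -0.18755641621517974
all px [199. 125.] n 1513 c 780 136 wh 150 103 a 75.7 z med/max nan nan
all px [264. 130.] n 364 c 766 -66 wh 31 70 a 45.1 z med/max nan nan
all px [309. 138.] n 656 c 736 -198 wh 40 128 a 19.5 z med/max nan nan
all px [119. 212.] n 2650 c 497 359 wh 66 370 a 61.6 z med/max nan nanTraceback (most recent call last):
  File "<stdin>", line 18, in <module>
  File "<stdin>", line 16, in blobs
ValueError: cannot convert float NaN to integer
```

Run:
```python
import pickle,cv2,numpy as np
d=pickle.load(open('c0.pkl','rb'))
a=d['top']['color'][140:290,80:280,::-1]; cv2.imwrite('pics/c1.png',cv2.resize(a,(800,600),interpolation=cv2.INTER_CUBIC))
```

```text
(no output)
```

View pics/c1.png

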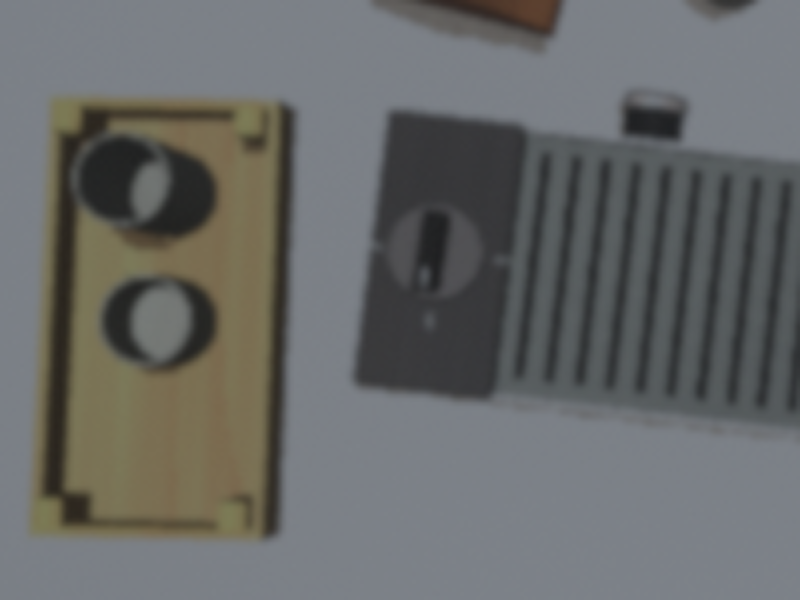

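The crop shows the tall beaker's rim centred at about (122,180), the lower beaker at (158,321), and the knob bar at (433,250). The crate's top corners are (52,100), (280,103), (268,538) and (32,533).

Run:
```python
from h import *
import pickle
d=pickle.load(open('c0.pkl','rb'))
c=d['top'];X=np.load('topX.npy');Z=X[...,2]
X[(X[...,2]<-15)|(X[...,2]>400)]=np.nan;Z=X[...,2]
reg=np.isfinite(Z)&(X[...,0]>250)&(X[...,0]<900)&(np.abs(X[...,1])<560)
def blobs(m,name,amin=25):
    n,l,s,ce=cv2.connectedComponentsWithStats((m&reg).astype(np.uint8))
    for i in range(1,n):
        if s[i,4]<amin: continue
        P=X[l==i]; (cx,cy),(w,h),a=cv2.minAreaRect(P[:,:2].astype(np.float32))
        print(name,'px',ce[i].round(),'n',s[i,4],'c',round(cx),round(cy),'wh',round(w),round(h),'a',round(a,1),'z',np.percentile(P[:,2],[5,50,95]).round())
blobs((Z>12),'all')
blobs((Z>38)&(Z<49),'deck');blobs((Z>49)&(Z<60),'49-60')
blobs((Z>62),'>62',8)
crop=lambda p:np.array(p,float)/4+[80,140]
def hand(n,p,z):print(n,onplane(c,crop(p),z).round(1).tolist())
hand('crate',[(52,100),(280,103),(268,538),(32,533)],50)
hand('panel',[(388,110),(525,125),(493,398),(355,382)],55)
hand('knob',[(433,208),(428,292)],82)
hand('flange',[(435,252)],55)
hand('tall',[(122,180)],126)
for z in(76,101):hand('other',[(154,321)],z);hand('o edges',[(100,321),(217,321),(158,275),(158,368)],z)
s=512/800
print('deck far corners',onplane(c,np.array([(498,290),(489,391)])*s,53).round(1))
```

```text
all px [198. 124.] n 1514 c 773 133 wh 139 91 a 75.0 z [ 66.  88. 108.]
all px [263. 129.] n 368 c 766 -55 wh 54 55 a 44.6 z [ 31.  88. 130.]
all px [308. 137.] n 661 c 752 -190 wh 49 120 a 0.8 z [16. 23. 35.]
all px [245. 209.] n 10278 c 551 -6 wh 421 235 a 83.7 z [40. 45. 58.]
all px [118. 211.] n 2677 c 504 358 wh 171 319 a 89.3 z [ 17.  47. 114.]
all px [369. 181.] n 243 c 617 -364 wh 60 61 a 41.1 z [15. 48. 61.]
all px [407. 210.] n 296 c 537 -472 wh 62 62 a 0.6 z [17. 45. 61.]
all px [118. 220.] n 386 c 500 359 wh 67 66 a 89.8 z [14. 50. 75.]
all px [368. 224.] n 506 c 493 -352 wh 63 57 a 7.1 z [ 24.  65. 205.]
deck px [261. 211.] n 7126 c 546 -55 wh 325 232 a 83.4 z [40. 44. 48.]
deck px [128. 165.] n 53 c 658 337 wh 9 60 a 0.2 z [41. 46. 48.]
deck px [148. 183.] n 114 c 604 285 wh 111 30 a 1.2 z [40. 47. 49.]
deck px [ 93. 194.] n 174 c 576 436 wh 30 159 a 81.2 z [39. 46. 49.]
deck px [414. 208.] n 30 c 540 -490 wh 53 19 a 12.7 z [39. 43. 48.]
deck px [147. 208.] n 26 c 533 277 wh 26 8 a 2.3 z [41. 47. 48.]
deck px [147. 227.] n 69 c 480 278 wh 9 69 a 88.9 z [39. 46. 48.]
dec
[... 1690 characters left out ...]
[62. 64. 68.]
>62 px [138. 269.] n 35 c 361 296 wh 19 17 a 89.9 z [62. 64. 67.]
crate [[657.6, 436.3, 50.0], [656.8, 271.5, 50.0], [344.9, 271.7, 50.0], [347.4, 439.1, 50.0]]
panel [[651.7, 192.3, 55.0], [641.6, 93.2, 55.0], [445.3, 112.9, 55.0], [455.9, 211.5, 55.0]]
knob [[578.8, 154.0, 82.0], [519.6, 156.3, 82.0]]
flange [[549.3, 156.3, 55.0]]
tall [[592.6, 358.3, 126.0]]
other [[497.9, 349.4, 76.0]]
o edges [[497.7, 387.3, 76.0], [498.3, 305.2, 76.0], [530.3, 347.6, 76.0], [465.0, 345.6, 76.0]]
other [[497.5, 341.5, 101.0]]
o edges [[497.2, 378.6, 101.0], [497.8, 298.2, 101.0], [529.2, 339.8, 101.0], [465.2, 337.7, 101.0]]
deck far corners [[ 602.6 -217.    53. ]
 [ 417.4 -200.3   53. ]]
```

Found: tall beaker at (595,362), rim z 126. The other is at (500,359), rim z 76, so it is the short one and the mid is absent. The knob is at (551,154), the extractor centre at about (533,-5) with yaw about -6.2°, and the stand at about (494,-352). Next I align the tool with the world axes.

>>> {"fn": "move_arm", "kwargs": {
  "series": "0 0 0 0 0 -0.111; 0 0 0 0 0 -0.111; 0 0 0 0 0 -0.111; -40 -26 0 0 0 0; -40 -26 0 0 0 0",
  "jaw": 1
}}

```text
time: 0.65
eef_pos: [291.6, 562.4, 230.8]
ee_rot: [-0.0, -0.002, 1.0, -0.0]
contact_force: [1.4, 0.2, -0.6]
width: 85.6
gripper_force: 0.0
```

```bash
cat >> h.py <<'E'
from scipy.spatial.transform import Rotation as Ro
def plan(tx,ty,tz,yaw_deg=None):
    "print needed tool-frame shift to reach world target; yaw_deg: wanted angle of tool y from world y (ccw)"
    s=r.read_state(); q=s['ee_rot']; R=Ro.from_quat([q[1],q[2],q[3],q[0]])
    M=R.as_matrix(); y=np.degrees(np.arctan2(-M[0,1],M[1,1]))
    print('t',round(s['time'],2),'pos',s['eef_pos'].round(1),'yaw',y.round(2),'tilt',np.degrees(np.arccos(-M[2,2])).round(2),'w',round(s['width'],1),'F',s['contact_force'].round(1),'shift',(M.T@(np.array([tx,ty,tz])-s['eef_pos'])).round(1))
E
python3 -c "
from h import *
plan(595.5,362,230)"
```

```text
t 0.65 pos [291.6 562.4 230.8] yaw 0.25 tilt 0.05 w 85.6 F [ 1.4  0.2 -0.6] shift [-303.  -201.7    0.6]
```

>>> {"fn": "move_arm", "kwargs": {
  "series": "-40 -27 0 0 0 0; -40 -27 0 0 0 0; -40 -27 0 0 0 0; -40 -27 0 0 0 0; -40 -27 0 0 0 0"
}}

```text
time: 1.15
eef_pos: [493.7, 426.0, 231.1]
ee_rot: [-0.0, -0.0, 1.0, -0.0]
contact_force: [-0.3, 0.9, 0.4]
width: 85.3
gripper_force: 0.0
```

>>> {"fn": "move_arm", "kwargs": {
  "series": "-40 -27 0 0 0 0; -40 -27 0 0 0 0; -23 -13 0 0 0 0; 0 0 0 0 0 0; 0 0 0 0 0 0"
}}

```text
time: 1.65
eef_pos: [595.3, 359.9, 230.6]
ee_rot: [-0.001, 0.001, 1.0, -0.0]
contact_force: [-0.3, 0.7, 0.2]
width: 85.5
gripper_force: 0.0
```

```bash
python3 -c "
from h import *
plan(595.5,362,230)
c=cam('wrist'); print(-c['R'].T@c['t'])
im=c['color'][:,:,::-1].copy()
for p in ([595.5,362,126],[500,359,76]):
    t=np.linspace(0,6.28,60); P=np.array([[p[0]+33*np.cos(a),p[1]+33*np.sin(a),p[2]] for a in t])
    uv=cv2.projectPoints(P,cv2.Rodrigues(c['R'])[0],c['t'],c['K'],c['dist'])[0].reshape(-1,2)
    cv2.polylines(im,[uv.astype(int)],True,(0,0,255))
cv2.imwrite('pics/w1.png',im)"
```

```text
t 1.65 pos [595.3 359.9 230.6] yaw -0.06 tilt 0.08 w 85.5 F [-0.3  0.7  0.2] shift [-0.2  2.1  0.6]
[512.00818185 360.36487974 372.6078577 ]
```

View pics/w1.png

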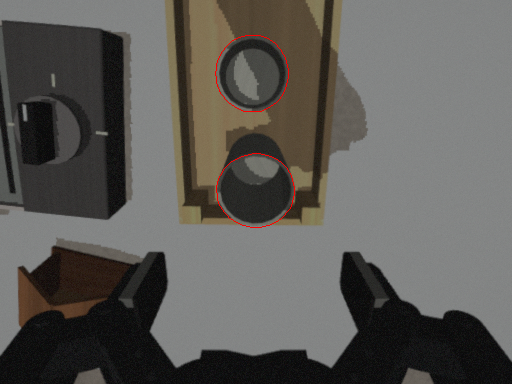

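The wrist view confirms both beakers: the tall rim at (256,190) and the short rim at (251,73) match the projected circles. I descend on the tall one and grip it.

>>> {"fn": "move_arm", "kwargs": {
  "series": "0 2 36 0 0 0; 0 0 36 0 0 0; 0 0 36 0 0 0; 0 0 36 0 0 0; 0 0 0 0 0 0"
}}

```text
time: 2.2
eef_pos: [590.1, 362.2, 81.7]
ee_rot: [-0.005, -0.002, 1.0, -0.003]
contact_force: [-0.5, 0.9, -0.8]
width: 85.5
gripper_force: 0.0
```

>>> {"fn": "move_arm", "kwargs": {
  "series": "0 0 0 0 0 0; 0 0 0 0 0 0; 0 0 0 0 0 0; 0 0 0 0 0 0; 0 0 0 0 0 0",
  "jaw": 0
}}

```text
time: 2.7
eef_pos: [596.5, 363.3, 89.6]
ee_rot: [0.001, -0.0, 1.0, 0.001]
contact_force: [-0.0, -0.7, 7.0]
width: 64.6
gripper_force: 67.7
```

>>> {"fn": "move_arm", "kwargs": {
  "series": "0 0 0 0 0 0; 0 0 -5 0 0 0; 0 0 -10 0 0 0; 0 0 -20 0 0 0; 0 0 -20 0 0 0"
}}

```text
time: 3.2
eef_pos: [594.8, 361.9, 142.3]
ee_rot: [-0.001, -0.0, 1.0, -0.001]
contact_force: [0.7, 1.1, -3.4]
width: 65.1
gripper_force: 67.5
```

>>> {"fn": "move_arm", "kwargs": {
  "series": "0 0 -40 0 0 0; 0 0 -40 0 0 0; 7 -30 0 0 0 0; 7 -45 0 0 0 0; 7 -45 0 0 0 0"
}}

```text
time: 3.7
eef_pos: [573.5, 241.4, 222.5]
ee_rot: [-0.0, -0.001, 1.0, -0.0]
contact_force: [1.3, -1.0, -3.8]
width: 64.8
gripper_force: 68.2
```

>>> {"fn": "move_arm", "kwargs": {
  "series": "8 -48 0 0 0 0; 8 -48 0 0 0 0; 8 -48 0 0 0 0; 8 -48 0 0 0 0; 8 -30 0 0 0 0"
}}

```text
time: 4.2
eef_pos: [533.4, 15.7, 222.7]
ee_rot: [-0.0, 0.002, 1.0, -0.001]
contact_force: [-0.5, -0.7, -3.3]
width: 65.1
gripper_force: 68.2
```

>>> {"fn": "move_arm", "kwargs": {
  "series": "0 -20 0 0 0 0; 0 0 30 0 0 0; 0 0 30 0 0 0; 0 0 26 0 0 0; 0 0 0 0 0 0"
}}

```text
time: 4.7
eef_pos: [531.3, 0.2, 133.3]
ee_rot: [-0.004, 0.0, 1.0, -0.0]
contact_force: [0.0, -0.1, -3.7]
width: 65.2
gripper_force: 68.9
```

```bash
python3 -c "
from h import *
plan(534,0,128)"
```

```text
t 4.7 pos [5.313e+02 2.000e-01 1.333e+02] yaw -0.0 tilt 0.45 w 65.2 F [ 0.  -0.1 -3.7] shift [-2.7 -0.2  5.3]
```

>>> {"fn": "move_arm", "kwargs": {
  "series": "0 0 2 0 0 0; 0 0 2 0 0 0; 0 0 2 0 0 0; 0 0 0 0 0 0; 0 0 0 0 0 0"
}}

```text
time: 5.2
eef_pos: [534.8, 0.4, 130.9]
ee_rot: [0.001, -0.0, 1.0, 0.0]
contact_force: [-0.5, 0.7, -4.1]
width: 64.7
gripper_force: 69.0
```

>>> {"fn": "move_arm", "kwargs": {
  "series": "0 0 2 0 0 0; 0 0 0 0 0 0; 0 0 0 0 0 0"
}}

```text
time: 5.5
eef_pos: [534.9, 0.4, 128.7]
ee_rot: [0.001, -0.0, 1.0, 0.0]
contact_force: [-0.3, -0.3, 0.2]
width: 64.9
gripper_force: 69.2
```

It is standing on the deck, so I release and rise.

>>> {"fn": "move_arm", "kwargs": {
  "series": "0 0 0 0 0 0; 0 0 0 0 0 0; 0 0 0 0 0 0; 0 0 0 0 0 0; 0 0 -10 0 0 0",
  "jaw": 1
}}

```text
time: 6.0
eef_pos: [533.5, 0.4, 137.6]
ee_rot: [-0.001, -0.0, 1.0, -0.0]
contact_force: [0.2, 0.0, 0.2]
width: 85.3
gripper_force: 0.0
```

>>> {"fn": "move_arm", "kwargs": {
  "series": "0 0 -40 0 0 0; 0 0 -40 0 0 0; 0 0 -20 0 0 0; 4 45 0 0 0 0; 4 45 0 0 0 0"
}}

```text
time: 6.5
eef_pos: [527.2, 90.2, 240.4]
ee_rot: [0.002, 0.002, 1.0, 0.0]
contact_force: [0.7, 0.7, 0.8]
width: 85.4
gripper_force: 0.0
```

>>> {"fn": "move_arm", "kwargs": {
  "series": "4 45 0 0 0 0; 4 45 0 0 0 0; 4 45 0 0 0 0; 4 45 0 0 0 0; 4 45 0 0 0 0"
}}

```text
time: 7.0
eef_pos: [506.2, 317.1, 239.3]
ee_rot: [0.001, 0.0, 1.0, 0.0]
contact_force: [0.3, -0.3, -0.3]
width: 85.4
gripper_force: 0.0
```

>>> {"fn": "move_arm", "kwargs": {
  "series": "4 40 0 0 0 0; 0 0 0 0 0 0; 0 0 0 0 0 0"
}}

```text
time: 7.3
eef_pos: [502.0, 356.1, 238.5]
ee_rot: [0.0, -0.001, 1.0, -0.0]
contact_force: [0.6, -0.7, 0.5]
width: 85.1
gripper_force: 0.0
```

```bash
python3 -c "
from h import *
plan(500,359,36)"
```

```text
t 7.3 pos [502.  356.1 238.5] yaw 0.13 tilt 0.02 w 85.1 F [ 0.6 -0.7  0.5] shift [  2.    3.  202.5]
```

>>> {"fn": "move_arm", "kwargs": {
  "series": "2 3 40 0 0 0; 0 0 40 0 0 0; 0 0 40 0 0 0; 0 0 35 0 0 0; 0 0 25 0 0 0"
}}

```text
time: 7.8
eef_pos: [500.6, 355.3, 56.4]
ee_rot: [-0.001, 0.001, 1.0, -0.001]
contact_force: [-0.1, -0.4, 0.7]
width: 85.5
gripper_force: 0.0
```

>>> {"fn": "move_arm", "kwargs": {
  "series": "0 0 15 0 0 0; 0 0 7 0 0 0; 0 0 0 0 0 0; 0 0 0 0 0 0"
}}

```text
time: 8.2
eef_pos: [501.4, 358.7, 37.7]
ee_rot: [0.001, 0.0, 1.0, 0.001]
contact_force: [-0.4, 0.7, 0.2]
width: 85.3
gripper_force: 0.0
```

>>> {"fn": "move_arm", "kwargs": {
  "series": "0 0 0 0 0 0; 0 0 0 0 0 0; 0 0 0 0 0 0; 0 0 0 0 0 0; 0 0 0 0 0 0",
  "jaw": 0
}}

```text
time: 8.7
eef_pos: [501.3, 359.0, 37.9]
ee_rot: [0.001, -0.0, 1.0, 0.001]
contact_force: [-0.2, -0.7, 7.3]
width: 63.7
gripper_force: 67.4
```

>>> {"fn": "move_arm", "kwargs": {
  "series": "0 0 -5 0 0 0; 0 0 -15 0 0 0; 0 0 -30 0 0 0; 0 0 -40 0 0 0; 0 0 -40 0 0 0"
}}

```text
time: 9.2
eef_pos: [499.8, 358.0, 167.9]
ee_rot: [-0.0, -0.0, 1.0, -0.0]
contact_force: [0.7, 1.1, -2.0]
width: 63.3
gripper_force: 66.6
```

>>> {"fn": "move_arm", "kwargs": {
  "series": "0 0 -40 0 0 0; 0 0 -40 0 0 0; -2 -45 0 0 0 0; -2 -48 0 0 0 0; -2 -48 0 0 0 0"
}}

```text
time: 9.7
eef_pos: [505.9, 215.9, 247.4]
ee_rot: [0.0, -0.001, 1.0, 0.0]
contact_force: [1.6, -0.3, -1.9]
width: 63.4
gripper_force: 67.1
```

>>> {"fn": "move_arm", "kwargs": {
  "series": "-2 -48 0 0 0 0; -2 -48 0 0 0 0; -2 -48 0 0 0 0; -2 -48 0 0 0 0; -2 -48 0 0 0 0"
}}

```text
time: 10.2
eef_pos: [515.9, -24.4, 247.3]
ee_rot: [0.001, -0.0, 1.0, 0.0]
contact_force: [0.8, -0.2, -2.0]
width: 63.4
gripper_force: 67.1
```

>>> {"fn": "move_arm", "kwargs": {
  "series": "-2 -48 0 0 0 0; -2 -48 0 0 0 0; 0 -10 0 0 0 0; 0 0 40 0 0 0; 0 0 40 0 0 0"
}}

```text
time: 10.7
eef_pos: [521.4, -129.1, 167.2]
ee_rot: [0.002, 0.001, 1.0, 0.0]
contact_force: [0.9, 0.9, -2.9]
width: 63.4
gripper_force: 67.3
```

>>> {"fn": "move_arm", "kwargs": {
  "series": "0 0 40 0 0 0; 0 0 30 0 0 0; 0 0 0 0 0 0; 0 0 0 0 0 0"
}}

```text
time: 11.1
eef_pos: [520.7, -128.4, 97.1]
ee_rot: [0.0, -0.0, 1.0, 0.0]
contact_force: [-0.3, 0.1, -2.4]
width: 63.7
gripper_force: 67.4
```

```bash
python3 -c "
from h import *
plan(520,-129,77)"
```

```text
t 11.1 pos [ 520.7 -128.4   97.1] yaw 0.02 tilt 0.01 w 63.7 F [-0.3  0.1 -2.4] shift [ 0.7 -0.6 20.1]
```

>>> {"fn": "move_arm", "kwargs": {
  "series": "0 0 10 0 0 0; 0 0 4 0 0 0; 0 0 2 0 0 0; 0 0 0 0 0 0; 0 0 0 0 0 0"
}}

```text
time: 11.6
eef_pos: [520.7, -128.7, 80.6]
ee_rot: [0.0, -0.0, 1.0, -0.0]
contact_force: [0.1, -0.3, -2.4]
width: 63.7
gripper_force: 67.6
```

>>> {"fn": "move_arm", "kwargs": {
  "series": "0 0 2 0 0 0; 0 0 1 0 0 0; 0 0 0 0 0 0; 0 0 0 0 0 0"
}}

```text
time: 12.0
eef_pos: [520.5, -128.6, 77.2]
ee_rot: [-0.0, -0.0, 1.0, 0.0]
contact_force: [-0.3, -0.4, -2.2]
width: 63.7
gripper_force: 67.6
```

>>> {"fn": "move_arm", "kwargs": {
  "series": "0 0 1 0 0 0; 0 0 0 0 0 0; 0 0 0 0 0 0"
}}

```text
time: 12.3
eef_pos: [520.6, -128.7, 76.9]
ee_rot: [0.0, -0.0, 1.0, 0.0]
contact_force: [-3.5, -0.1, 5.3]
width: 63.6
gripper_force: 68.4
```

>>> {"fn": "move_arm", "kwargs": {
  "series": "0 0 1 0 0 0; 0 0 0 0 0 0; 0 0 0 0 0 0"
}}

```text
time: 12.6
eef_pos: [520.6, -128.7, 76.9]
ee_rot: [0.0, 0.0, 1.0, 0.0]
contact_force: [-6.8, 0.8, 15.3]
width: 63.9
gripper_force: 69.7
```

>>> {"fn": "move_arm", "kwargs": {
  "series": "0 0 0 0 0 0; 0 0 0 0 0 0; 0 0 0 0 0 0; 0 0 0 0 0 0; 0 0 -10 0 0 0",
  "jaw": 1
}}

```text
time: 13.1
eef_pos: [519.5, -128.4, 84.4]
ee_rot: [-0.001, -0.0, 1.0, 0.0]
contact_force: [0.1, -0.5, -0.3]
width: 85.4
gripper_force: 0.0
```

>>> {"fn": "move_arm", "kwargs": {
  "series": "0 0 -45 0 0 0; 0 0 -45 0 0 0; 0 0 -45 0 0 0; -5 47 0 0 0 0; -5 47 0 0 0 0"
}}

```text
time: 13.6
eef_pos: [531.6, -35.0, 223.2]
ee_rot: [0.003, 0.002, 1.0, -0.0]
contact_force: [1.0, 0.5, -0.2]
width: 85.3
gripper_force: 0.0
```

>>> {"fn": "move_arm", "kwargs": {
  "series": "-5 47 0 0 0 0; -5 47 0 0 0 0; -5 47 0 0 0 0; -5 47 0 0 0 0; 0 0 0 0 0 0.108"
}}

```text
time: 14.1
eef_pos: [549.8, 162.0, 220.9]
ee_rot: [0.0, 0.05, 0.999, 0.002]
contact_force: [-0.6, 0.1, -0.3]
width: 85.5
gripper_force: 0.0
```

Run:
```python
from h import *
plan(551,154,200)
c=cam('top'); X=cloud(c)
w=cam('wrist'); XW=cloud(w); Z=XW[...,2]
for nm,Q in(('top',X),('wrist',XW)):
  m=np.isfinite(Q[...,2])&(np.hypot(Q[...,0]-551,Q[...,1]-154)<45)&(Q[...,2]>66)&(Q[...,2]<115)
  P=Q[m]; print(nm,len(P)); 
  if len(P)>10:
    z=np.percentile(P[:,2],[50,90]);T=P[P[:,2]>z[1]-6]
    print(z,cv2.minAreaRect(T[:,:2].astype(np.float32)))
# rims
for p in([534,0,165],[520,-129,115]):
  m=np.isfinite(X[...,2])&(np.hypot(X[...,0]-p[0],X[...,1]-p[1])<60)&(X[...,2]>p[2]-10)&(X[...,2]<p[2]+8)
  print(p,m.sum(),cv2.minAreaRect(X[m][:,:2].astype(np.float32)) if m.sum()>5 else '')
cv2.imwrite('pics/w2.png',w['color'][:,:,::-1])
```

```text
t 14.1 pos [549.8 162.  220.9] yaw -5.68 tilt 0.24 w 85.5 F [-0.6  0.1 -0.3] shift [-2.  -7.9 20.8]
top 171
[73.10479868 99.74427307] ((549.1423950195312, 149.39920043945312), (15.406222343444824, 54.966217041015625), 68.80367279052734)
wrist 3673
[ 72.52736127 100.33452198] ((548.68408203125, 155.5775146484375), (16.011938095092773, 55.95021057128906), 82.44829559326172)
[534, 0, 165] 91 ((536.454833984375, -3.803689956665039), (63.42185974121094, 63.252079010009766), 0.5078865885734558)
[520, -129, 115] 90 ((520.8613891601562, -129.31068420410156), (60.41434097290039, 63.14320755004883), 0.4207936227321625)
```

View pics/w2.png

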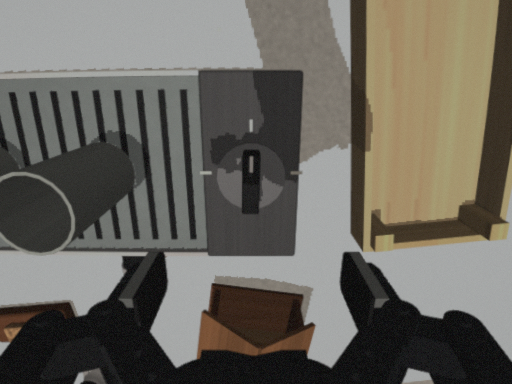

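The picture shows the knob bar at (251,182), pointing at the off mark. Its top is at z=100 and its centre at (548.7,155.6). I descend to the knob.

>>> {"fn": "move_arm", "kwargs": {
  "series": "2 -6 40 0 0 0.01; 0 0 40 0 0 0; 0 0 40 0 0 0; 0 0 22 0 0 0; 0 0 0 0 0 0"
}}

```text
time: 14.7
eef_pos: [545.6, 145.0, 75.5]
ee_rot: [-0.003, 0.059, 0.998, -0.002]
contact_force: [-0.8, -0.2, 0.4]
width: 85.4
gripper_force: 0.0
```

```bash
python3 -c "
from h import *
plan(548.7,155.6,75)"
```

```text
t 14.7 pos [545.6 145.   75.5] yaw -6.77 tilt 0.39 w 85.4 F [-0.8 -0.2  0.4] shift [-1.8 10.8  0.5]
```

>>> {"fn": "move_arm", "kwargs": {
  "series": "-1 9 0 0 0 0; 0 0 0 0 0 0; 0 0 0 0 0 0; 0 0 0 0 0 0"
}}

```text
time: 15.1
eef_pos: [550.6, 156.7, 79.6]
ee_rot: [0.001, 0.059, 0.998, 0.0]
contact_force: [-0.4, -0.2, -0.4]
width: 85.5
gripper_force: 0.0
```

```bash
python3 -c "
from h import *
plan(548.7,155.6,75)"
```

```text
t 15.1 pos [550.6 156.7  79.6] yaw -6.73 tilt 0.13 w 85.5 F [-0.4 -0.2 -0.4] shift [ 1.8 -1.3  4.6]
```

>>> {"fn": "move_arm", "kwargs": {
  "series": "2 -1 3 0 0 0; 0 0 0 0 0 0; 0 0 0 0 0 0"
}}

```text
time: 15.4
eef_pos: [547.6, 155.5, 75.3]
ee_rot: [-0.0, 0.059, 0.998, -0.0]
contact_force: [0.1, 0.2, 1.0]
width: 85.3
gripper_force: 0.0
```

>>> {"fn": "move_arm", "kwargs": {
  "series": "0 0 0 0 0 0; 0 0 0 0 0 0; 0 0 0 0 0 0; 0 0 0 0 0 0; 0 0 0 0 0 0",
  "jaw": 0
}}

```text
time: 15.9
eef_pos: [547.8, 155.7, 75.3]
ee_rot: [0.0, 0.059, 0.998, 0.0]
contact_force: [-0.9, -0.5, 1.7]
width: 14.9
gripper_force: 61.7
```

>>> {"fn": "move_arm", "kwargs": {
  "series": "0 0 0 0 0 0; 0 0 0 0 0 0; 0 0 0 0 0 0"
}}

```text
time: 16.2
eef_pos: [547.8, 155.7, 75.4]
ee_rot: [0.0, 0.059, 0.998, 0.0]
contact_force: [-0.2, -0.8, 1.2]
width: 15.0
gripper_force: 61.7
```

>>> {"fn": "move_arm", "kwargs": {
  "series": "0 0 3 0 0 0; 0 0 3 0 0 0; 0 0 3 0 0 0; 0 0 0 0 0 0; 0 0 0 0 0 0"
}}

```text
time: 16.7
eef_pos: [547.8, 155.7, 66.4]
ee_rot: [-0.0, 0.059, 0.998, 0.0]
contact_force: [-1.9, -0.3, 6.6]
width: 14.9
gripper_force: 62.5
```

>>> {"fn": "move_arm", "kwargs": {
  "series": "0 0 1 0 0 0; 0 0 0 0 0 0; 0 0 0 0 0 0"
}}

```text
time: 17.0
eef_pos: [547.8, 155.7, 65.5]
ee_rot: [0.0, 0.059, 0.998, 0.0]
contact_force: [-2.9, -0.3, 6.4]
width: 15.1
gripper_force: 62.7
```

>>> {"fn": "move_arm", "kwargs": {
  "series": "0 0 2 0 0 0; 0 0 2 0 0 0; 0 0 0 0 0 0; 0 0 0 0 0 0"
}}

```text
time: 17.4
eef_pos: [548.1, 155.7, 65.0]
ee_rot: [0.0, 0.059, 0.998, 0.0]
contact_force: [-11.9, -3.9, 34.8]
width: 14.6
gripper_force: 66.8
```

>>> {"fn": "move_arm", "kwargs": {
  "series": "0 0 -2 0 0 0; 0 0 0 0 0 0.12; 0 0 0 0 0 0.13; 0 0 0 0 0 0.13; 0 0 0 0 0 0.13"
}}

```text
time: 17.9
eef_pos: [548.3, 156.7, 65.2]
ee_rot: [0.0, 0.311, 0.95, 0.001]
contact_force: [-5.5, 0.5, 18.0]
width: 15.0
gripper_force: 64.2
```

```bash
python3 -c "
from h import *
plan(547.8,155.7,65);s=r.read_state();print(s['torque'],s['joint_positions'])"
```

```text
t 17.9 pos [548.3 156.7  65.2] yaw -36.24 tilt 0.13 w 15.0 F [-5.5  0.5 18. ] shift [-0.2 -1.1  0.2]
[0.03351655 1.20166837 0.06792595] [-0.51076666  0.56089297  0.22387548  1.92604465 -0.19290121  0.67331807
  0.76925175]
```

>>> {"fn": "move_arm", "kwargs": {
  "series": "0 0 0 0 0 0.14; 0 0 0 0 0 0.14; 0 0 0 0 0 0.14; 0 0 0 0 0 0.14; 0 0 0 0 0 0.14"
}}

```text
time: 18.4
eef_pos: [549.6, 157.6, 65.3]
ee_rot: [0.001, 0.618, 0.786, 0.002]
contact_force: [-0.7, 2.1, 14.2]
width: 14.8
gripper_force: 63.7
```

>>> {"fn": "move_arm", "kwargs": {
  "series": "0 0 0 0 0 0.06; 0 0 0 0 0 0.03; 0 0 0 0 0 0; 0 0 0 0 0 0"
}}

```text
time: 18.8
eef_pos: [549.8, 157.7, 65.3]
ee_rot: [0.001, 0.65, 0.76, 0.002]
contact_force: [-1.9, 1.3, 15.4]
width: 14.8
gripper_force: 63.9
```

```bash
python3 -c "
from h import *
plan(547.8,155.7,65);s=r.read_state();print(s['torque'],s['joint_positions'])"
```

```text
t 18.8 pos [549.8 157.7  65.3] yaw -81.12 tilt 0.29 w 14.8 F [-1.9  1.3 15.4] shift [-1.6 -2.2  0.3]
[0.44824011 0.49996064 0.23871361] [-0.66611794  0.58559527  0.42644662  1.93483549 -0.36849649  0.69245277
  0.1385518 ]
```

>>> {"fn": "move_arm", "kwargs": {
  "series": "0 0 0 0 0 0.05; 0 0 0 0 0 0; 0 0 0 0 0 0"
}}

```text
time: 19.1
eef_pos: [549.8, 157.7, 65.3]
ee_rot: [0.001, 0.668, 0.745, 0.002]
contact_force: [-1.1, 0.8, 15.4]
width: 14.8
gripper_force: 64.7
```

```bash
python3 -c "
from h import *
plan(547.8,155.7,65);s=r.read_state();print(s['torque'])"
```

```text
t 19.1 pos [549.8 157.7  65.3] yaw -83.76 tilt 0.28 w 14.8 F [-1.1  0.8 15.4] shift [-1.8 -2.2  0.3]
[0.32018254 0.41902674 1.24280146]
```

>>> {"fn": "move_arm", "kwargs": {
  "series": "0 0 0 0 0 -0.05; 0 0 -4 0 0 0; 0 0 -4 0 0 0; 0 0 -4 0 0 0; 0 0 0 0 0 0"
}}

```text
time: 19.6
eef_pos: [549.6, 157.6, 75.5]
ee_rot: [0.001, 0.65, 0.76, 0.002]
contact_force: [5.1, 4.4, -0.1]
width: 15.1
gripper_force: 63.7
```

>>> {"fn": "move_arm", "kwargs": {
  "series": "0 0 0 0 0 0; 0 0 0 0 0 0; 0 0 0 0 0 0; 0 0 0 0 0 0; 0 0 -10 0 0 0",
  "jaw": 1
}}

```text
time: 20.1
eef_pos: [546.6, 155.1, 84.4]
ee_rot: [-0.001, 0.651, 0.759, -0.001]
contact_force: [-1.2, 0.7, 0.0]
width: 85.0
gripper_force: 0.0
```

>>> {"fn": "move_arm", "kwargs": {
  "series": "0 0 -30 0 0 0; 0 0 -40 0 0 -0.12; 0 0 -40 0 0 -0.13; 0 0 -40 0 0 -0.13; 0 0 -40 0 0 -0.13"
}}

```text
time: 20.6
eef_pos: [547.5, 155.2, 277.9]
ee_rot: [0.0, 0.436, 0.9, 0.0]
contact_force: [0.6, 1.2, 0.5]
width: 85.3
gripper_force: 0.0
```

>>> {"fn": "move_arm", "kwargs": {
  "series": "0 0 -40 0 0 -0.13; 0 0 -40 0 0 -0.13; 0 0 0 0 0 -0.13; 0 0 0 0 0 -0.13; 0 0 0 0 0 -0.13"
}}

```text
time: 21.1
eef_pos: [547.6, 155.2, 356.5]
ee_rot: [0.001, 0.126, 0.992, 0.0]
contact_force: [0.3, 0.4, -1.0]
width: 85.4
gripper_force: 0.0
```

>>> {"fn": "move_arm", "kwargs": {
  "series": "0 0 0 0 0 -0.13; 0 0 0 0 0 -0.12; 0 0 0 0 0 0"
}}

```text
time: 21.4
eef_pos: [547.6, 155.2, 356.0]
ee_rot: [0.0, 0.004, 1.0, 0.0]
contact_force: [0.3, 0.3, 0.4]
width: 85.4
gripper_force: 0.0
```

Run:
```python
from h import *
plan(494,-352,330)
c=cam('top');X=cloud(c);s=cam('side')
m=np.isfinite(X[...,2])&(np.hypot(X[...,0]-549,X[...,1]-155)<45)&(X[...,2]>66)&(X[...,2]<115)
P=X[m];T=P[P[:,2]>92]; print('knob z',np.percentile(P[:,2],[50,95]),cv2.minAreaRect(T[:,:2].astype(np.float32)))
for Q,n in((X,'top'),(cloud(s),'side')):
  m=np.isfinite(Q[...,2])&(np.hypot(Q[...,0]-494,Q[...,1]+352)<60)&(Q[...,2]>195)&(Q[...,2]<215); P=Q[m]; print(n,'handle top',len(P),np.median(P,0),P.min(0),P.max(0))
  m=np.isfinite(Q[...,2])&(np.hypot(Q[...,0]-494,Q[...,1]+352)<60)&(Q[...,2]>125)&(Q[...,2]<195); P=Q[m]; print(n,'handle side',len(P),np.median(P,0) if len(P) else '')
  m=np.isfinite(Q[...,2])&(np.hypot(Q[...,0]-494,Q[...,1]+352)<60)&(Q[...,2]>57)&(Q[...,2]<72); P=Q[m]; print(n,'pot rim',len(P),cv2.minAreaRect(P[:,:2].astype(np.float32)))
cv2.imwrite('pics/c2.png',cv2.resize(s['color'][230:330,260:370,::-1],(660,600),interpolation=cv2.INTER_CUBIC))
```

```text
t 21.4 pos [547.6 155.2 356. ] yaw -0.47 tilt 0.03 w 85.4 F [0.3 0.3 0.4] shift [  49.4 -507.7   25.9]
knob z [ 73.00583335 101.41279416] ((549.8729858398438, 153.9162139892578), (14.005217552185059, 55.07407760620117), 8.985896110534668)
top handle top 81 [ 494.02870516 -353.28605438  204.50660238] [ 481.49143268 -364.99274358  195.1080352 ] [ 504.27888826 -341.97991684  208.76677689]
top handle side 59 [ 494.54727364 -344.58274068  159.41008872]
top pot rim 194 ((493.2926025390625, -355.6474609375), (60.74624252319336, 58.47014617919922), 54.07365417480469)
side handle top 82 [ 489.13754983 -357.24221976  204.41460768] [ 479.52695558 -368.00789059  195.32927253] [ 502.88839328 -345.65889841  207.87339378]
side handle side 201 [ 484.52934692 -363.08931198  160.44965697]
side pot rim 293 ((488.9302978515625, -356.32470703125), (58.29355239868164, 59.14061737060547), 48.10629653930664)
```

View pics/c2.png

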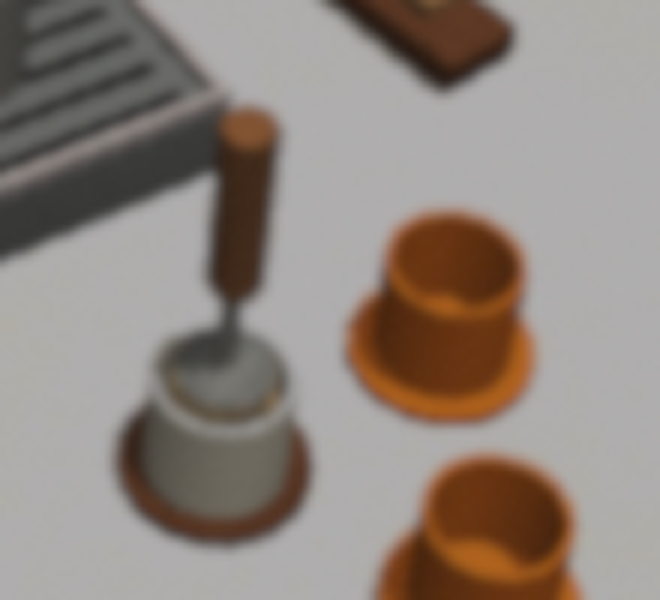

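Zoom: the white pot at (222,420), holding the wooden-handled brush at (245,200), is the brush_stand. The two orange pots at (455,310) and (500,540) are the look-alikes. The pot axis is at about (492,-355). I go to the brush.

>>> {"fn": "move_arm", "kwargs": {
  "series": "5 -46 0 0 0 0; 5 -46 0 0 0 0; 5 -46 0 0 0 0; 5 -46 0 0 0 0; 5 -46 0 0 0 0"
}}

```text
time: 22.0
eef_pos: [520.4, -76.0, 355.7]
ee_rot: [0.0, 0.005, 1.0, 0.0]
contact_force: [0.4, -0.0, 0.3]
width: 85.3
gripper_force: 0.0
```

>>> {"fn": "move_arm", "kwargs": {
  "series": "5 -46 0 0 0 0; 5 -46 0 0 0 0; 5 -46 0 0 0 0; 5 -46 0 0 0 0; 5 -46 0 0 0 0"
}}

```text
time: 22.5
eef_pos: [493.6, -305.6, 355.8]
ee_rot: [0.0, 0.005, 1.0, -0.0]
contact_force: [0.6, -1.0, 0.8]
width: 85.5
gripper_force: 0.0
```

>>> {"fn": "move_arm", "kwargs": {
  "series": "5 -46 0 0 0 0; 0 0 0 0 0 0; 0 0 30 0 0 0; 0 0 0 0 0 0; 0 0 0 0 0 0"
}}

```text
time: 23.0
eef_pos: [488.9, -349.1, 325.4]
ee_rot: [-0.0, 0.004, 1.0, 0.0]
contact_force: [-0.1, 0.3, 0.3]
width: 85.0
gripper_force: 0.0
```

Run:
```python
from h import *
plan(492,-355,152)
w=cam('wrist');Q=cloud(w)
def sel(a,b,rad=50): 
  m=np.isfinite(Q[...,2])&(np.hypot(Q[...,0]-492,Q[...,1]+355)<rad)&(Q[...,2]>a)&(Q[...,2]<b); return Q[m]
P=sel(195,215);print(len(P),np.median(P,0),P.min(0),P.max(0),cv2.minAreaRect(P[:,:2].astype(np.float32)))
P=sel(57,66);print(len(P),cv2.minAreaRect(P[:,:2].astype(np.float32)))
```

```text
t 23.0 pos [ 488.9 -349.1  325.4] yaw -0.47 tilt 0.07 w 85.0 F [-0.1  0.3  0.3] shift [ -3.4  -6.  173.4]
544 [ 490.6129028  -353.89130902  204.7149235 ] [ 480.87790892 -365.02800724  195.09393451] [ 503.40958011 -342.94864134  206.62966648] ((492.12933349609375, -354.00286865234375), (22.078603744506836, 22.52828598022461), 89.74207305908203)
465 ((490.1166076660156, -353.94671630859375), (61.22014236450195, 55.58598709106445), 84.85945892333984)
```

>>> {"fn": "move_arm", "kwargs": {
  "series": "-3 -5 43 0 0 0; 0 0 43 0 0 0; 0 0 43 0 0 0; 0 0 30 0 0 0; 0 0 14 0 0 0"
}}

```text
time: 23.55
eef_pos: [491.6, -353.8, 150.7]
ee_rot: [-0.001, 0.004, 1.0, 0.001]
contact_force: [0.1, 0.8, -0.0]
width: 85.4
gripper_force: 0.0
```

>>> {"fn": "move_arm", "kwargs": {
  "series": "0 0 0 0 0 0; 0 0 0 0 0 0; 0 0 0 0 0 0"
}}

```text
time: 23.85
eef_pos: [493.0, -355.8, 154.6]
ee_rot: [0.002, 0.004, 1.0, -0.001]
contact_force: [0.2, -0.1, -0.2]
width: 85.8
gripper_force: 0.0
```

>>> {"fn": "move_arm", "kwargs": {
  "series": "0 0 0 0 0 0; 0 0 0 0 0 0; 0 0 0 0 0 0; 0 0 0 0 0 0; 0 0 0 0 0 0",
  "jaw": 0
}}

```text
time: 24.35
eef_pos: [492.0, -354.9, 152.6]
ee_rot: [0.0, 0.004, 1.0, -0.0]
contact_force: [-0.6, 1.0, 2.9]
width: 22.8
gripper_force: 58.7
```

>>> {"fn": "move_arm", "kwargs": {
  "series": "0 0 0 0 0 0; 0 0 -5 0 0 0; 0 0 -10 0 0 0; 0 0 -20 0 0 0; 0 0 -35 0 0 0"
}}

```text
time: 24.85
eef_pos: [490.5, -354.0, 221.4]
ee_rot: [-0.002, 0.004, 1.0, 0.001]
contact_force: [0.1, 0.6, -1.7]
width: 22.8
gripper_force: 58.8
```

>>> {"fn": "move_arm", "kwargs": {
  "series": "0 0 -45 0 0 0; 0 0 -45 0 0 0; 0 0 -45 0 0 0; 0 0 0 0 0 0; 0 0 0 0 0 0"
}}

```text
time: 25.35
eef_pos: [491.7, -355.1, 358.6]
ee_rot: [0.001, 0.004, 1.0, -0.0]
contact_force: [-0.7, -0.2, -1.3]
width: 22.8
gripper_force: 59.0
```

Run:
```python
from h import *
plan(534,0,350)
c=cam('top');X=cloud(c);s=cam('side');S=cloud(s)
for n,Q in(('top',X),('side',S)):
  for p in([534,0,165],[520,-129,115]):
    m=np.isfinite(Q[...,2])&(np.hypot(Q[...,0]-p[0],Q[...,1]-p[1])<80)&(Q[...,2]>p[2]-10)&(Q[...,2]<p[2]+8)
    print(n,p,m.sum(),cv2.minAreaRect(Q[m][:,:2].astype(np.float32)) if m.sum()>5 else '')
  m=np.isfinite(Q[...,2])&(np.hypot(Q[...,0]-492,Q[...,1]+353)<100)&(Q[...,2]>120)&(Q[...,2]<210);P=Q[m]
  for lo in range(130,220,15):
    T=P[(P[:,2]>lo)&(P[:,2]<lo+15)]
    if len(T)>3: print(n,'brush z',lo,len(T),((T.min(0)+T.max(0))/2).round(),(T.max(0)-T.min(0)).round())
  
cv2.imwrite('pics/s3.png',cv2.resize(s['color'][140:340,200:420,::-1],(660,600),interpolation=cv2.INTER_CUBIC))
```

```text
t 25.35 pos [ 491.7 -355.1  358.6] yaw -0.46 tilt 0.14 w 22.8 F [-0.7 -0.2 -1.3] shift [-39.4 355.4   8.4]
top [534, 0, 165] 93 ((536.4884643554688, -3.7460098266601562), (63.54522705078125, 63.3931999206543), 0.1933983862400055)
top [520, -129, 115] 89 ((520.8507080078125, -129.37185668945312), (60.34144592285156, 63.245121002197266), 0.3744939863681793)
side [534, 0, 165] 163 ((533.558837890625, -3.7537002563476562), (65.7307357788086, 67.39823150634766), 13.746782302856445)
side [520, -129, 115] 173 ((518.9873046875, -130.8694610595703), (66.82599639892578, 65.33759307861328), 16.13059425354004)
```

View pics/s3.png

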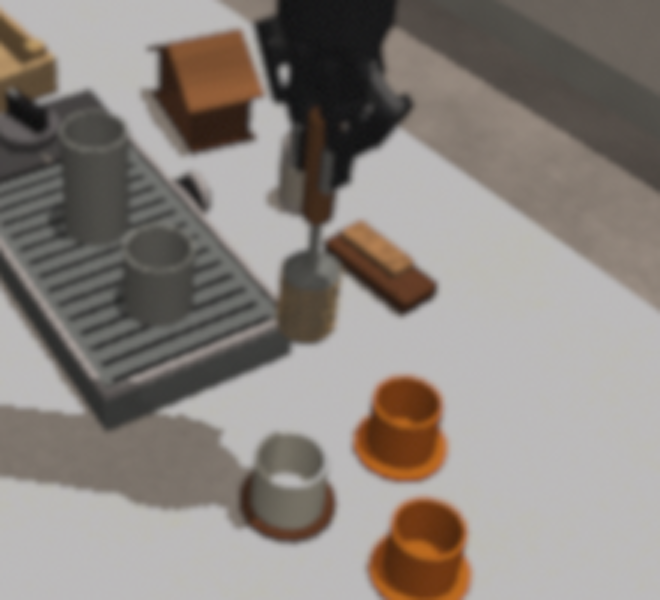

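The side crop shows the brush hanging upright at (312,240), clear of the white pot at (290,490). Both beakers still stand on the deck. I go over the tall beaker.

>>> {"fn": "move_arm", "kwargs": {
  "series": "-5 44 0 0 0 0; -5 44 0 0 0 0; -5 44 0 0 0 0; -5 44 0 0 0 0; -5 44 0 0 0 0"
}}

```text
time: 25.95
eef_pos: [517.6, -133.1, 355.6]
ee_rot: [-0.002, 0.004, 1.0, 0.0]
contact_force: [0.6, -0.1, -1.2]
width: 22.5
gripper_force: 59.1
```

>>> {"fn": "move_arm", "kwargs": {
  "series": "-5 44 0 0 0 0; -5 44 0 0 0 0; -8 44 0 0 0 0; 0 0 0 0 0 0; 0 0 0 0 0 0"
}}

```text
time: 26.45
eef_pos: [536.8, -2.2, 355.5]
ee_rot: [-0.002, 0.003, 1.0, -0.001]
contact_force: [0.0, -1.2, -0.9]
width: 22.6
gripper_force: 59.2
```

```bash
cat > rims.py <<'E'
from h import *
def fit(P):
    A=np.c_[P[:,:2],np.ones(len(P))]; b=(P[:,:2]**2).sum(1)
    for k in range(5):
        s=np.linalg.lstsq(A,b,rcond=None)[0]; c=s[:2]/2; R=np.sqrt(s[2]+c@c)
        e=np.abs(np.hypot(*(P[:,:2]-c).T)-R); P=P[e<np.percentile(e,90)] if k<3 else P; A=np.c_[P[:,:2],np.ones(len(P))]; b=(P[:,:2]**2).sum(1)
    return c.round(1),R.round(1),len(P)
def rims(names,guess,rad=60):
    for n in names:
        c=cam(n);Q=cloud(c)
        for p in guess:
            d=np.hypot(Q[...,0]-p[0],Q[...,1]-p[1])
            m=np.isfinite(Q[...,2])&(d<rad)&(d>24)&(np.abs(Q[...,2]-p[2])<4)
            if m.sum()>15: print(n,p,fit(Q[m]),cv2.minAreaRect(Q[m][:,:2].astype(np.float32))[:2])
            else: print(n,p,m.sum())
E
python3 - <<'E'
from rims import *
plan(535,-2.5,350)
rims(['wrist','top','side'],[(534,-2,165),(520,-130,115)],45)
w=cam('wrist','w4.png')
E
```

```text
t 26.45 pos [536.8  -2.2 355.5] yaw -0.3 tilt 0.21 w 22.6 F [ 0.  -1.2 -0.9] shift [ 1.8 -0.3  5.5]
wrist (534, -2, 165) (array([532.6,  -1.6]), np.float64(31.1), 248) ((525.463623046875, -1.4742507934570312), (64.9058837890625, 49.20744323730469))
wrist (520, -130, 115) (array([ 519., -128.]), np.float64(31.2), 319) ((518.9881591796875, -128.5226287841797), (64.6180191040039, 64.69396209716797))
top (534, -2, 165) 0
top (520, -130, 115) (array([ 521. , -129.9]), np.float64(31.2), 54) ((520.8043823242188, -129.31954956054688), (60.2960319519043, 63.2200813293457))
side (534, -2, 165) (array([533.4,  -3.7]), np.float64(31.7), 65) ((533.5010986328125, -3.8658294677734375), (66.03678131103516, 64.44775390625))
side (520, -130, 115) (array([ 519.1, -131.1]), np.float64(31.2), 73) ((518.9833374023438, -130.974853515625), (68.50629425048828, 64.43401336669922))
```

View pics/w4.png

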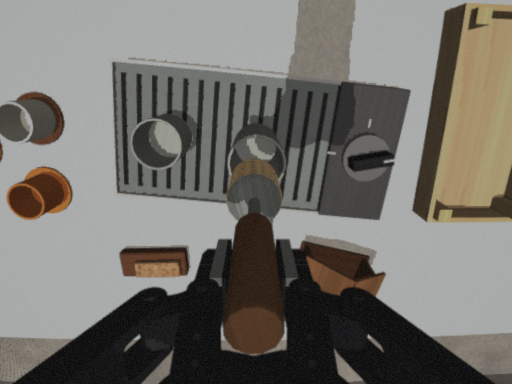

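The wrist view shows the brush head at (254,190), directly over the tall beaker. The knob bar at (370,160) is turned to on. I insert the brush.

>>> {"fn": "move_arm", "kwargs": {
  "series": "2 0 20 0 0 0; 0 0 10 0 0 0; 0 0 0 0 0 0; 0 0 20 0 0 0; 0 0 20 0 0 0"
}}

```text
time: 27.15
eef_pos: [536.3, -3.7, 287.9]
ee_rot: [0.001, 0.004, 1.0, 0.0]
contact_force: [-0.3, 0.3, -0.8]
width: 22.4
gripper_force: 59.2
```

>>> {"fn": "move_arm", "kwargs": {
  "series": "0 0 20 0 0 0; 0 0 20 0 0 0; 0 0 20 0 0 0; 0 0 15 0 0 0; 0 0 0 0 0 0"
}}

```text
time: 27.65
eef_pos: [534.6, -3.6, 210.9]
ee_rot: [-0.002, 0.004, 1.0, -0.0]
contact_force: [0.0, -0.6, -1.2]
width: 22.7
gripper_force: 59.2
```

```bash
python3 -c "
from h import *
plan(534,-2,202)"
```

```text
t 27.65 pos [534.6  -3.6 210.9] yaw -0.49 tilt 0.19 w 22.7 F [ 0.  -0.6 -1.2] shift [0.6 1.6 8.9]
```

>>> {"fn": "move_arm", "kwargs": {
  "series": "0 1 6 0 0 0; 0 0 4 0 0 0; 0 0 0 0 0 0; 0 0 0 0 0 0; 0 0 0 0 0 0"
}}

```text
time: 28.15
eef_pos: [535.8, -2.2, 202.8]
ee_rot: [0.0, 0.004, 1.0, 0.0]
contact_force: [-0.3, 1.2, -0.8]
width: 22.8
gripper_force: 59.2
```

>>> {"fn": "move_arm", "kwargs": {
  "series": "0 0 -22 0 0 0; 0 0 -22 0 0 0; 0 0 -22 0 0 0; 0 0 -22 0 0 0; 0 0 0 0 0 0"
}}

```text
time: 28.65
eef_pos: [537.4, -2.3, 293.6]
ee_rot: [0.003, 0.004, 1.0, 0.001]
contact_force: [0.7, -0.6, -0.7]
width: 22.8
gripper_force: 59.3
```

>>> {"fn": "move_arm", "kwargs": {
  "series": "0 0 0 0 0 0; 0 0 22 0 0 0; 0 0 22 0 0 0; 0 0 22 0 0 0; 0 0 22 0 0 0"
}}

```text
time: 29.15
eef_pos: [534.4, -2.2, 200.0]
ee_rot: [-0.001, 0.004, 1.0, -0.0]
contact_force: [-0.6, 0.7, -1.7]
width: 22.5
gripper_force: 59.3
```

>>> {"fn": "move_arm", "kwargs": {
  "series": "0 0 0 0 0 0; 0 0 0 0 0 0; 0 0 0 0 0 0"
}}

```text
time: 29.45
eef_pos: [536.0, -2.3, 202.9]
ee_rot: [0.0, 0.004, 1.0, 0.0]
contact_force: [-0.3, -0.8, -1.4]
width: 22.7
gripper_force: 59.6
```

The tall beaker is done. Next is the short one.

>>> {"fn": "move_arm", "kwargs": {
  "series": "0 0 -25 0 0 0; 0 0 -35 0 0 0; 0 0 -40 0 0 0; 0 0 -40 0 0 0; 0 0 0 0 0 0"
}}

```text
time: 29.95
eef_pos: [538.7, -2.6, 349.3]
ee_rot: [0.006, 0.004, 1.0, 0.001]
contact_force: [1.1, 0.1, -1.2]
width: 22.7
gripper_force: 59.4
```

>>> {"fn": "move_arm", "kwargs": {
  "series": "5 -42 0 0 0 0; 5 -42 0 0 0 0; 5 -42 0 0 0 0; 0 0 0 0 0 0; 0 0 0 0 0 0"
}}

```text
time: 30.45
eef_pos: [519.2, -129.1, 342.5]
ee_rot: [0.0, 0.005, 1.0, 0.0]
contact_force: [-0.0, 0.6, -1.1]
width: 23.1
gripper_force: 59.3
```

Run:
```python
from rims import *
plan(520.3,-129,350)
rims(['wrist','top','side'],[(534,-2,165),(520,-130,115)],45)
```

```text
t 30.45 pos [ 519.2 -129.1  342.5] yaw -0.61 tilt 0.05 w 23.1 F [-0.   0.6 -1.1] shift [-1.1  0.1 -7.5]
wrist (534, -2, 165) (array([533.2,  -2.8]), np.float64(31.1), 390) ((533.239501953125, -2.1462669372558594), (64.6562728881836, 64.14447784423828))
wrist (520, -130, 115) (array([ 518.4, -128.7]), np.float64(31.1), 186) ((510.7573547363281, -128.51376342773438), (65.41300201416016, 47.46726608276367))
top (534, -2, 165) (array([535.4,  -2.7]), np.float64(30.9), 53) ((536.3643188476562, -2.5308265686035156), (63.304359436035156, 60.64271926879883))
top (520, -130, 115) 0
side (534, -2, 165) (array([533.8,  -4.2]), np.float64(31.1), 67) ((533.737060546875, -3.1703529357910156), (66.71238708496094, 63.443668365478516))
side (520, -130, 115) (array([ 519. , -131.1]), np.float64(31.1), 67) ((519.6218872070312, -129.73045349121094), (66.64215087890625, 63.93890380859375))
```

>>> {"fn": "move_arm", "kwargs": {
  "series": "-1 0 30 0 0 0; 0 0 30 0 0 0; 0 0 20 0 0 0; 0 0 20 0 0 0; 0 0 20 0 0 0"
}}

```text
time: 31.1
eef_pos: [520.9, -126.5, 221.3]
ee_rot: [-0.0, 0.003, 1.0, 0.0]
contact_force: [0.7, 0.2, -1.6]
width: 22.8
gripper_force: 59.4
```

>>> {"fn": "move_arm", "kwargs": {
  "series": "0 0 14 0 0 0; 0 0 6 0 0 0; 0 0 0 0 0 0; 0 0 0 0 0 0; 0 0 0 0 0 0"
}}

```text
time: 31.6
eef_pos: [521.2, -128.2, 203.3]
ee_rot: [0.001, 0.004, 1.0, -0.0]
contact_force: [0.1, -0.2, -0.1]
width: 22.9
gripper_force: 59.4
```

>>> {"fn": "move_arm", "kwargs": {
  "series": "0 0 -20 0 0 0; 0 0 -25 0 0 0; 0 0 0 0 0 0; 0 0 0 0 0 0; 0 0 0 0 0 0"
}}

```text
time: 32.1
eef_pos: [520.1, -127.9, 246.7]
ee_rot: [-0.0, 0.004, 1.0, 0.0]
contact_force: [0.1, 0.0, -1.6]
width: 22.5
gripper_force: 59.4
```

>>> {"fn": "move_arm", "kwargs": {
  "series": "0 0 20 0 0 0; 0 0 20 0 0 0; 0 0 5 0 0 0; 0 0 0 0 0 0; 0 0 0 0 0 0"
}}

```text
time: 32.6
eef_pos: [520.8, -128.3, 202.7]
ee_rot: [0.0, 0.004, 1.0, -0.0]
contact_force: [0.9, 0.4, -2.1]
width: 22.7
gripper_force: 59.4
```

>>> {"fn": "move_arm", "kwargs": {
  "series": "0 0 0 0 0 0; 0 0 0 0 0 0; 0 0 -30 0 0 0; 0 0 -40 0 0 0; 0 0 -40 0 0 0"
}}

```text
time: 33.1
eef_pos: [520.2, -128.2, 313.8]
ee_rot: [-0.0, 0.004, 1.0, -0.0]
contact_force: [1.0, -0.4, -0.7]
width: 22.4
gripper_force: 59.4
```

>>> {"fn": "move_arm", "kwargs": {
  "series": "6 -46 0 0 0 0; 6 -46 0 0 0 0; 6 -46 0 0 0 0; 6 -46 0 0 0 0; 5 -43 0 0 0 0"
}}

```text
time: 33.6
eef_pos: [489.2, -356.9, 313.0]
ee_rot: [0.001, 0.004, 1.0, -0.0]
contact_force: [2.0, 0.9, -1.0]
width: 22.5
gripper_force: 59.4
```

>>> {"fn": "move_arm", "kwargs": {
  "series": "0 0 0 0 0 0; 0 0 0 0 0 0; 0 0 0 0 0 0"
}}

```text
time: 33.9
eef_pos: [490.3, -353.6, 312.3]
ee_rot: [0.0, 0.003, 1.0, 0.0]
contact_force: [0.5, 1.4, -0.9]
width: 22.7
gripper_force: 59.5
```

Run:
```python
from rims import *
plan(492,-355,153)
rims(['wrist','top','side'],[(492,-355,60)],42)
rims(['wrist','side'],[(534,-2,165),(520,-130,115)],45)
```

```text
t 33.9 pos [ 490.3 -353.6  312.3] yaw -0.36 tilt 0.06 w 22.7 F [ 0.5  1.4 -0.9] shift [ -1.6  -1.5 159.3]
wrist (492, -355, 60) (array([ 492.1, -354.2]), np.float64(28.9), 204) ((485.02362060546875, -354.1334228515625), (44.43754196166992, 60.511314392089844))
top (492, -355, 60) (array([ 494. , -354.5]), np.float64(29.4), 47) ((493.3348083496094, -346.9184875488281), (62.6272087097168, 45.427215576171875))
side (492, -355, 60) (array([ 490.9, -355.6]), np.float64(28.8), 83) ((490.3462219238281, -356.0744934082031), (60.113502502441406, 59.85558319091797))
wrist (534, -2, 165) 0
wrist (520, -130, 115) (array([ 518.6, -129.7]), np.float64(31.1), 384) ((518.8424072265625, -129.72891235351562), (65.4139175415039, 64.49436950683594))
side (534, -2, 165) (array([533.9,  -4.3]), np.float64(31.4), 64) ((534.4474487304688, -3.2997474670410156), (66.30756378173828, 65.02811431884766))
side (520, -130, 115) (array([ 519.2, -130.8]), np.float64(31.6), 75) ((519.56201171875, -130.28370666503906), (66.96636199951172, 65.70967864990234))
```

>>> {"fn": "move_arm", "kwargs": {
  "series": "-2 -1 40 0 0 0; 0 0 30 0 0 0; 0 0 15 0 0 0; 0 0 0 0 0 0; 0 0 0 0 0 0"
}}

```text
time: 34.65
eef_pos: [492.3, -356.3, 228.3]
ee_rot: [0.001, 0.004, 1.0, -0.0]
contact_force: [0.4, 0.2, -1.8]
width: 22.7
gripper_force: 59.6
```

>>> {"fn": "move_arm", "kwargs": {
  "series": "0 0 15 0 0 0; 0 0 15 0 0 0; 0 0 15 0 0 0; 0 0 12 0 0 0; 0 0 10 0 0 0"
}}

```text
time: 35.15
eef_pos: [491.3, -355.6, 158.7]
ee_rot: [-0.001, 0.004, 1.0, 0.0]
contact_force: [-0.3, 0.4, -2.2]
width: 22.5
gripper_force: 59.6
```

>>> {"fn": "move_arm", "kwargs": {
  "series": "0 0 4 0 0 0; 0 0 0 0 0 0; 0 0 0 0 0 0; 0 0 0 0 0 0"
}}

```text
time: 35.55
eef_pos: [492.1, -356.2, 156.9]
ee_rot: [0.001, 0.004, 1.0, -0.0]
contact_force: [-0.2, -0.2, -0.6]
width: 22.6
gripper_force: 59.6
```

>>> {"fn": "move_arm", "kwargs": {
  "series": "0 1 3 0 0 0; 0 0 1 0 0 0; 0 0 0 0 0 0; 0 0 0 0 0 0"
}}

```text
time: 35.95
eef_pos: [492.0, -354.8, 152.6]
ee_rot: [0.0, 0.004, 1.0, 0.0]
contact_force: [0.6, 0.5, 1.7]
width: 22.6
gripper_force: 59.8
```

>>> {"fn": "move_arm", "kwargs": {
  "series": "0 0 0 0 0 0; 0 0 0 0 0 0; 0 0 0 0 0 0; 0 0 0 0 0 0; 0 0 0 0 0 0",
  "jaw": 1
}}

```text
time: 36.45
eef_pos: [491.7, -354.9, 152.3]
ee_rot: [-0.0, 0.004, 1.0, -0.0]
contact_force: [-0.3, 0.2, -0.1]
width: 85.4
gripper_force: 0.0
```

>>> {"fn": "move_arm", "kwargs": {
  "series": "0 0 -20 0 0 0; 0 0 -40 0 0 0; 0 0 -40 0 0 0; 0 0 -40 0 0 0; 0 0 0 0 0 0"
}}

```text
time: 36.95
eef_pos: [493.8, -357.2, 298.3]
ee_rot: [0.005, 0.004, 1.0, -0.003]
contact_force: [-0.3, -0.5, -0.9]
width: 85.4
gripper_force: 0.0
```

Run:
```python
from rims import *
plan(520.5,-129,280)
rims(['wrist','top','side'],[(534,-2,165),(520,-130,115)],45)
Q=cloud(cam('wrist'))
m=np.isfinite(Q[...,2])&(np.hypot(Q[...,0]-492,Q[...,1]+355)<50)&(Q[...,2]>185)&(Q[...,2]<215);P=Q[m]
print('handle',len(P),(P.min(0)+P.max(0))/2,np.percentile(P[:,2],95))
```

```text
t 36.95 pos [ 493.8 -357.2  298.3] yaw -0.47 tilt 0.61 w 85.4 F [-0.3 -0.5 -0.9] shift [-24.7 228.5  17.4]
wrist (534, -2, 165) 0
wrist (520, -130, 115) (array([ 518.6, -129.8]), np.float64(31.2), 414) ((518.9368286132812, -129.18658447265625), (65.78575897216797, 64.74726867675781))
top (534, -2, 165) (array([535.7,  -2.6]), np.float64(31.0), 53) ((536.343994140625, -3.876506805419922), (63.25094985961914, 63.118934631347656))
top (520, -130, 115) (array([ 520.8, -129.6]), np.float64(30.9), 54) ((520.8187866210938, -129.28627014160156), (60.2878532409668, 62.973663330078125))
side (534, -2, 165) (array([534.4,  -3.9]), np.float64(31.5), 66) ((533.9835205078125, -3.36907958984375), (67.53031921386719, 63.21467590332031))
side (520, -130, 115) (array([ 519.2, -130.7]), np.float64(31.3), 71) ((519.0172729492188, -130.84873962402344), (67.69232940673828, 62.7257080078125))
handle 797 [ 492.60809507 -353.95749522  196.04766833] 205.95289292524103
```

The brush is back in its stand. I fetch the short beaker.

>>> {"fn": "move_arm", "kwargs": {
  "series": "-6 45 0 0 0 0; -6 45 0 0 0 0; -6 45 0 0 0 0; -5 45 0 0 0 0; -5 45 0 0 0 0"
}}

```text
time: 37.65
eef_pos: [520.7, -128.0, 290.7]
ee_rot: [-0.001, 0.004, 1.0, 0.0]
contact_force: [0.7, -0.3, 0.3]
width: 85.3
gripper_force: 0.0
```

>>> {"fn": "move_arm", "kwargs": {
  "series": "0 0 40 0 0 0; 0 0 40 0 0 0; 0 0 0 0 0 0; 0 0 0 0 0 0; 0 0 0 0 0 0"
}}

```text
time: 38.15
eef_pos: [522.5, -131.0, 213.7]
ee_rot: [0.001, 0.004, 1.0, -0.0]
contact_force: [0.0, 0.8, 0.1]
width: 84.9
gripper_force: 0.0
```

Run:
```python
from rims import *
plan(520.5,-129,78)
rims(['wrist'],[(534,-2,165),(520,-130,115)],45)
```

```text
t 38.15 pos [ 522.5 -131.   213.7] yaw -0.51 tilt 0.13 w 84.9 F [0.  0.8 0.1] shift [  2.3   2.  135.7]
wrist (534, -2, 165) (array([533.3,  -3. ]), np.float64(31.2), 1085) ((533.9373779296875, -2.2977447509765625), (66.16622161865234, 65.49430084228516))
wrist (520, -130, 115) (array([ 518.2, -128.5]), np.float64(31.1), 673) ((518.6614990234375, -128.6830291748047), (64.84847259521484, 64.87259674072266))
```

>>> {"fn": "move_arm", "kwargs": {
  "series": "2 1 35 0 0 0; 0 0 35 0 0 0; 0 0 30 0 0 0; 0 0 20 0 0 0; 0 0 10 0 0 0"
}}

```text
time: 38.7
eef_pos: [519.7, -129.3, 81.9]
ee_rot: [0.0, 0.004, 1.0, 0.0]
contact_force: [-0.5, -0.2, 1.4]
width: 85.3
gripper_force: 0.0
```

>>> {"fn": "move_arm", "kwargs": {
  "series": "0 0 4 0 0 0; 0 0 0 0 0 0; 0 0 0 0 0 0; 0 0 0 0 0 0"
}}

```text
time: 39.1
eef_pos: [520.3, -129.2, 79.4]
ee_rot: [0.001, 0.004, 1.0, -0.0]
contact_force: [0.1, -0.5, 0.2]
width: 85.6
gripper_force: 0.0
```

>>> {"fn": "move_arm", "kwargs": {
  "series": "0 0 0 0 0 0; 0 0 0 0 0 0; 0 0 0 0 0 0; 0 0 0 0 0 0; 0 0 0 0 0 0",
  "jaw": 0
}}

```text
time: 39.6
eef_pos: [520.1, -129.0, 79.1]
ee_rot: [0.001, 0.004, 1.0, 0.0]
contact_force: [0.0, 1.1, 6.6]
width: 63.4
gripper_force: 67.5
```

>>> {"fn": "move_arm", "kwargs": {
  "series": "0 0 -5 0 0 0; 0 0 -35 0 0 0; 0 0 -45 0 0 0; 0 0 -45 0 0 0; 0 0 -45 0 0 0"
}}

```text
time: 40.1
eef_pos: [518.6, -129.1, 254.6]
ee_rot: [-0.001, 0.004, 1.0, -0.0]
contact_force: [0.5, 0.5, -2.5]
width: 63.5
gripper_force: 67.5
```

>>> {"fn": "move_arm", "kwargs": {
  "series": "0 0 0 0 0 0; 2 48 0 0 0 0; 2 48 0 0 0 0; 2 48 0 0 0 0; 2 48 0 0 0 0"
}}

```text
time: 40.6
eef_pos: [511.8, 64.5, 252.3]
ee_rot: [-0.001, 0.004, 1.0, -0.0]
contact_force: [0.8, -0.6, -2.4]
width: 63.9
gripper_force: 67.9
```

>>> {"fn": "move_arm", "kwargs": {
  "series": "2 48 0 0 0 0; 2 48 0 0 0 0; 2 48 0 0 0 0; 2 48 0 0 0 0; 2 48 0 0 0 0"
}}

```text
time: 41.1
eef_pos: [503.8, 304.4, 251.9]
ee_rot: [-0.001, 0.004, 1.0, -0.001]
contact_force: [0.9, -0.5, -2.2]
width: 63.5
gripper_force: 67.9
```

Run:
```python
from rims import *
plan(500,358,100)
rims(['side'],[(534,-2,165)],70)
```

```text
t 41.1 pos [503.8 304.4 251.9] yaw -0.46 tilt 0.13 w 63.5 F [ 0.9 -0.5 -2.2] shift [  3.9  53.8 151.9]
side (534, -2, 165) (array([533.7,  -4.4]), np.float64(31.4), 61) ((533.74462890625, -3.100139617919922), (67.71683502197266, 62.60887145996094))
```

>>> {"fn": "move_arm", "kwargs": {
  "series": "7 27 0 0 0 0; 7 26 0 0 0 0; 0 0 40 0 0 0; 0 0 45 0 0 0; 0 0 45 0 0 0"
}}

```text
time: 41.65
eef_pos: [490.5, 355.6, 121.0]
ee_rot: [-0.0, 0.004, 1.0, -0.0]
contact_force: [0.2, 0.3, -2.7]
width: 63.7
gripper_force: 68.3
```

>>> {"fn": "move_arm", "kwargs": {
  "series": "0 0 40 0 0 0; 0 0 20 0 0 0; 0 0 13 0 0 0; 0 0 0 0 0 0; 0 0 0 0 0 0"
}}

```text
time: 42.15
eef_pos: [491.9, 356.2, 50.8]
ee_rot: [0.0, 0.004, 1.0, 0.0]
contact_force: [0.7, 0.2, -3.0]
width: 63.6
gripper_force: 67.9
```

>>> {"fn": "move_arm", "kwargs": {
  "series": "0 0 5 0 0 0; 0 0 0 0 0 0; 0 0 0 0 0 0"
}}

```text
time: 42.45
eef_pos: [491.6, 356.4, 46.0]
ee_rot: [0.0, 0.004, 1.0, 0.0]
contact_force: [-0.6, 0.3, -2.9]
width: 63.7
gripper_force: 67.9
```

>>> {"fn": "move_arm", "kwargs": {
  "series": "0 0 3 0 0 0; 0 0 2 0 0 0; 0 0 0 0 0 0; 0 0 0 0 0 0"
}}

```text
time: 42.85
eef_pos: [491.3, 356.1, 40.2]
ee_rot: [-0.0, 0.004, 1.0, -0.0]
contact_force: [-0.4, 0.5, -2.5]
width: 63.5
gripper_force: 68.3
```

>>> {"fn": "move_arm", "kwargs": {
  "series": "0 0 1 0 0 0; 0 0 0 0 0 0; 0 0 0 0 0 0"
}}

```text
time: 43.15
eef_pos: [491.3, 356.1, 40.1]
ee_rot: [-0.0, 0.004, 1.0, 0.0]
contact_force: [-2.3, -2.0, 4.2]
width: 63.5
gripper_force: 69.0
```

>>> {"fn": "move_arm", "kwargs": {
  "series": "0 0 1 0 0 0; 0 0 0 0 0 0; 0 0 0 0 0 0"
}}

```text
time: 43.45
eef_pos: [491.3, 356.1, 40.1]
ee_rot: [-0.0, 0.004, 1.0, 0.0]
contact_force: [-5.7, -3.0, 13.0]
width: 63.4
gripper_force: 69.9
```

>>> {"fn": "move_arm", "kwargs": {
  "series": "0 0 0 0 0 0; 0 0 0 0 0 0; 0 0 0 0 0 0; 0 0 0 0 0 0; 0 0 -10 0 0 0",
  "jaw": 1
}}

```text
time: 43.95
eef_pos: [490.5, 355.5, 47.3]
ee_rot: [-0.001, 0.004, 1.0, -0.001]
contact_force: [-0.7, 0.6, -0.3]
width: 85.0
gripper_force: 0.0
```

>>> {"fn": "move_arm", "kwargs": {
  "series": "0 0 -45 0 0 0; 0 0 -45 0 0 0; 0 0 -50 0 0 0; 0 0 -50 0 0 0; -5 -43 0 0 0 0"
}}

```text
time: 44.45
eef_pos: [498.0, 320.9, 246.3]
ee_rot: [0.005, -0.001, 1.0, 0.006]
contact_force: [1.5, -0.5, -0.9]
width: 85.6
gripper_force: 0.0
```

>>> {"fn": "move_arm", "kwargs": {
  "series": "-6 -45 0 0 0 0; -6 -45 0 0 0 0; -6 -45 0 0 0 0; -5 -45 0 0 0 0; -5 -45 0 0 0 0"
}}

```text
time: 44.95
eef_pos: [522.2, 86.0, 239.2]
ee_rot: [0.001, 0.004, 1.0, 0.0]
contact_force: [-0.4, -0.5, 0.2]
width: 85.1
gripper_force: 0.0
```

>>> {"fn": "move_arm", "kwargs": {
  "series": "-5 -45 0 0 0 0; -5 -45 0 0 0 0; 0 0 0 0 0 0; 0 0 0 0 0 0; 0 0 0 0 0 0"
}}

```text
time: 45.45
eef_pos: [531.5, -1.0, 238.5]
ee_rot: [0.0, 0.003, 1.0, 0.0]
contact_force: [0.5, -0.2, -0.2]
width: 85.7
gripper_force: 0.0
```

Run:
```python
from rims import *
plan(534.5,-2.5,128)
rims(['wrist'],[(534,-2,165)],60)
rims(['side'],[(534,-2,165),(491,356,76)],60)
```

```text
t 45.45 pos [531.5  -1.  238.5] yaw -0.37 tilt 0.05 w 85.7 F [ 0.5 -0.2 -0.2] shift [ -3.   -1.6 110.5]
wrist (534, -2, 165) (array([532.8,  -1.6]), np.float64(31.1), 817) ((533.606201171875, -1.5239105224609375), (65.4762954711914, 65.2011489868164))
side (534, -2, 165) (array([533.9,  -4.5]), np.float64(31.3), 64) ((533.4501342773438, -3.9560623168945312), (66.49420928955078, 63.908443450927734))
side (491, 356, 76) (array([490.2, 353.6]), np.float64(31.4), 39) ((490.6459655761719, 352.700439453125), (66.27506256103516, 62.951019287109375))
```

>>> {"fn": "move_arm", "kwargs": {
  "series": "-3 -1 30 0 0 0; 0 0 30 0 0 0; 0 0 30 0 0 0; 0 0 20 0 0 0; 0 0 0 0 0 0"
}}

```text
time: 46.05
eef_pos: [532.4, -1.9, 125.7]
ee_rot: [-0.003, 0.003, 1.0, -0.0]
contact_force: [0.1, 0.3, -0.8]
width: 85.1
gripper_force: 0.0
```

>>> {"fn": "move_arm", "kwargs": {
  "series": "0 0 0 0 0 0; 0 0 0 0 0 0; 0 0 0 0 0 0; 0 0 0 0 0 0; 0 0 0 0 0 0",
  "jaw": 0
}}

```text
time: 46.55
eef_pos: [535.9, -2.7, 129.8]
ee_rot: [0.002, 0.004, 1.0, 0.001]
contact_force: [0.4, 1.2, 7.5]
width: 65.0
gripper_force: 67.7
```

>>> {"fn": "move_arm", "kwargs": {
  "series": "0 0 0 0 0 0; 0 0 -10 0 0 0; 0 0 -40 0 0 0; 0 0 -45 0 0 0; 0 0 -25 0 0 0"
}}

```text
time: 47.05
eef_pos: [535.1, -4.0, 251.5]
ee_rot: [0.001, 0.004, 1.0, 0.0]
contact_force: [1.1, 0.5, -3.4]
width: 64.9
gripper_force: 69.2
```

>>> {"fn": "move_arm", "kwargs": {
  "series": "-8 45 0 0 0 0; -8 45 0 0 0 0; -8 45 0 0 0 0; -8 45 0 0 0 0; -8 45 0 0 0 0"
}}

```text
time: 47.55
eef_pos: [575.7, 222.5, 248.2]
ee_rot: [-0.001, 0.004, 1.0, -0.001]
contact_force: [0.2, -0.7, -3.4]
width: 65.0
gripper_force: 69.2
```

>>> {"fn": "move_arm", "kwargs": {
  "series": "-8 45 0 0 0 0; -8 45 0 0 0 0; -9 42 0 0 0 0; 0 0 0 0 0 0; 0 0 0 0 0 0"
}}

```text
time: 48.05
eef_pos: [601.2, 353.8, 246.9]
ee_rot: [-0.001, 0.003, 1.0, -0.001]
contact_force: [1.3, -1.4, -3.9]
width: 64.9
gripper_force: 69.4
```

Run:
```python
from rims import *
plan(597,357,89)
rims(['side'],[(491,356,76)],60)
```

```text
t 48.05 pos [601.2 353.8 246.9] yaw -0.33 tilt 0.19 w 64.9 F [ 1.3 -1.4 -3.9] shift [  3.9   3.6 157.9]
side (491, 356, 76) (array([490.3, 353.2]), np.float64(30.8), 38) ((488.7137451171875, 352.2350158691406), (65.83732604980469, 62.18654251098633))
```

>>> {"fn": "move_arm", "kwargs": {
  "series": "4 3 35 0 0 0; 0 0 40 0 0 0; 0 0 40 0 0 0; 0 0 20 0 0 0; 0 0 10 0 0 0"
}}

```text
time: 48.6
eef_pos: [597.3, 353.1, 100.9]
ee_rot: [-0.002, 0.005, 1.0, -0.002]
contact_force: [0.4, -0.8, -3.9]
width: 64.6
gripper_force: 69.4
```

>>> {"fn": "move_arm", "kwargs": {
  "series": "0 0 4 0 0 0; 0 0 0 0 0 0; 0 0 0 0 0 0; 0 0 0 0 0 0"
}}

```text
time: 49.0
eef_pos: [599.2, 356.7, 101.0]
ee_rot: [0.001, 0.004, 1.0, 0.001]
contact_force: [0.0, 0.5, -3.3]
width: 65.0
gripper_force: 69.4
```

>>> {"fn": "move_arm", "kwargs": {
  "series": "0 0 3 0 0 0; 0 0 2 0 0 0; 0 0 0 0 0 0; 0 0 0 0 0 0"
}}

```text
time: 49.4
eef_pos: [598.3, 356.2, 94.2]
ee_rot: [-0.0, 0.004, 1.0, -0.0]
contact_force: [-1.0, -0.3, -3.5]
width: 65.1
gripper_force: 69.4
```

>>> {"fn": "move_arm", "kwargs": {
  "series": "0 0 2 0 0 0; 0 0 1 0 0 0; 0 0 0 0 0 0; 0 0 0 0 0 0"
}}

```text
time: 49.8
eef_pos: [598.3, 356.3, 91.2]
ee_rot: [-0.0, 0.004, 1.0, -0.0]
contact_force: [-0.3, -0.0, -3.8]
width: 64.9
gripper_force: 69.5
```

>>> {"fn": "move_arm", "kwargs": {
  "series": "0 0 1 0 0 0; 0 0 0 0 0 0; 0 0 0 0 0 0"
}}

```text
time: 50.1
eef_pos: [598.6, 356.3, 90.9]
ee_rot: [0.0, 0.004, 1.0, 0.0]
contact_force: [-0.5, -1.1, 2.7]
width: 64.7
gripper_force: 69.8
```

>>> {"fn": "move_arm", "kwargs": {
  "series": "0 0 1 0 0 0; 0 0 0 0 0 0; 0 0 0 0 0 0"
}}

```text
time: 50.4
eef_pos: [598.8, 356.4, 90.9]
ee_rot: [0.0, 0.004, 1.0, 0.0]
contact_force: [-2.8, -1.3, 8.1]
width: 65.3
gripper_force: 70.3
```

>>> {"fn": "move_arm", "kwargs": {
  "series": "0 0 0 0 0 0; 0 0 0 0 0 0; 0 0 0 0 0 0; 0 0 0 0 0 0; 0 0 -10 0 0 0",
  "jaw": 1
}}

```text
time: 50.9
eef_pos: [597.3, 355.8, 98.0]
ee_rot: [-0.001, 0.004, 1.0, -0.001]
contact_force: [0.2, -0.4, 0.1]
width: 85.5
gripper_force: 0.0
```

>>> {"fn": "move_arm", "kwargs": {
  "series": "0 0 -45 0 0 0; 0 0 -45 0 0 0; 0 0 -40 0 0 0; 10 -40 0 0 0 0; 10 -40 0 0 0 0"
}}

```text
time: 51.4
eef_pos: [578.2, 276.9, 231.7]
ee_rot: [0.002, 0.003, 1.0, 0.001]
contact_force: [-0.0, -1.0, -0.3]
width: 85.7
gripper_force: 0.0
```

>>> {"fn": "move_arm", "kwargs": {
  "series": "10 -40 0 0 0 0; 10 -40 0 0 0 0; 10 -40 0 0 0 0; 0 0 0 0 0 0.14; 0 0 0 0 0 0.14"
}}

```text
time: 51.9
eef_pos: [547.0, 154.8, 230.7]
ee_rot: [0.001, 0.148, 0.989, 0.001]
contact_force: [0.0, 0.5, -0.2]
width: 85.3
gripper_force: 0.0
```

>>> {"fn": "move_arm", "kwargs": {
  "series": "0 0 0 0 0 0.14; 0 0 0 0 0 0.14; 0 0 0 0 0 0.14; 0 0 0 0 0 0.14; 0 0 0 0 0 0.14"
}}

```text
time: 52.4
eef_pos: [547.0, 156.7, 230.1]
ee_rot: [0.0, 0.477, 0.879, 0.001]
contact_force: [-0.1, 0.3, 0.2]
width: 85.3
gripper_force: 0.0
```

>>> {"fn": "move_arm", "kwargs": {
  "series": "0 0 0 0 0 0.14; 0 0 0 0 0 0.14; 0 0 0 0 0 0.14; 0 0 0 0 0 0; 0 0 0 0 0 0"
}}

```text
time: 52.9
eef_pos: [546.8, 156.9, 229.7]
ee_rot: [0.0, 0.646, 0.763, 0.0]
contact_force: [0.3, 0.2, -0.1]
width: 85.1
gripper_force: 0.0
```

Run:
```python
from rims import *
plan(548.7,155.7,76)
Q=cloud(cam('wrist'))
m=np.isfinite(Q[...,2])&(np.hypot(Q[...,0]-549,Q[...,1]-155)<45)&(Q[...,2]>94)&(Q[...,2]<108);P=Q[m]
print(len(P),np.median(P[:,2]),cv2.minAreaRect(P[:,:2].astype(np.float32)))
rims(['top','side'],[(491,356,76),(598,356,126)],45)
```

```text
t 52.9 pos [546.8 156.9 229.7] yaw -80.46 tilt 0.03 w 85.1 F [ 0.3  0.2 -0.1] shift [ -1.5   1.6 153.7]
1024 100.16454960620865 ((549.396240234375, 156.11441040039062), (15.998936653137207, 55.599327087402344), 9.225974082946777)
top (491, 356, 76) (array([479.8, 398.9]), np.float64(30.2), 13) ((485.84307861328125, 381.3397216796875), (58.40950012207031, 14.927484512329102))
top (598, 356, 126) (array([599.3, 356.4]), np.float64(32.0), 24) ((600.9224853515625, 371.33880615234375), (34.12134552001953, 64.20967864990234))
side (491, 356, 76) 9
side (598, 356, 126) (array([595.2, 351.7]), np.float64(31.1), 16) ((595.3198852539062, 350.5709533691406), (62.63484191894531, 63.085365295410156))
```

>>> {"fn": "move_arm", "kwargs": {
  "series": "-1 2 40 0 0 0; 0 0 40 0 0 0; 0 0 40 0 0 0; 0 0 25 0 0 0; 0 0 0 0 0 0"
}}

```text
time: 53.55
eef_pos: [546.4, 155.2, 81.1]
ee_rot: [-0.002, 0.647, 0.763, -0.003]
contact_force: [0.0, -0.2, -0.5]
width: 85.5
gripper_force: 0.0
```

>>> {"fn": "move_arm", "kwargs": {
  "series": "0 0 8 0 0 0; 0 0 0 0 0 0; 0 0 0 0 0 0; 0 0 0 0 0 0"
}}

```text
time: 53.95
eef_pos: [549.7, 156.4, 77.5]
ee_rot: [0.0, 0.647, 0.762, 0.001]
contact_force: [0.1, 0.5, -0.2]
width: 85.8
gripper_force: 0.0
```

```bash
python3 -c "
from h import *
plan(549,156,75.5)"
```

```text
t 53.95 pos [549.7 156.4  77.5] yaw -80.65 tilt 0.13 w 85.8 F [ 0.1  0.5 -0.2] shift [-0.2 -0.7  2. ]
```

>>> {"fn": "move_arm", "kwargs": {
  "series": "0 0 0 0 0 0; 0 0 0 0 0 0; 0 0 0 0 0 0; 0 0 0 0 0 0; 0 0 0 0 0 0",
  "jaw": 0
}}

```text
time: 54.45
eef_pos: [549.8, 156.2, 76.6]
ee_rot: [0.001, 0.647, 0.762, 0.001]
contact_force: [-2.6, -0.6, 1.4]
width: 14.7
gripper_force: 62.9
```

>>> {"fn": "move_arm", "kwargs": {
  "series": "0 0 0 0 0 0; 0 0 3 0 0 0; 0 0 3 0 0 0; 0 0 3 0 0 0; 0 0 0 0 0 0"
}}

```text
time: 54.95
eef_pos: [549.7, 156.2, 67.5]
ee_rot: [0.0, 0.647, 0.762, 0.001]
contact_force: [2.2, 0.5, 6.8]
width: 15.2
gripper_force: 63.5
```

>>> {"fn": "move_arm", "kwargs": {
  "series": "0 0 2 0 0 0; 0 0 1 0 0 0; 0 0 0 0 0 0; 0 0 0 0 0 0"
}}

```text
time: 55.35
eef_pos: [549.8, 156.2, 66.4]
ee_rot: [-0.0, 0.647, 0.762, 0.001]
contact_force: [-3.6, 0.2, 20.3]
width: 15.0
gripper_force: 65.8
```

>>> {"fn": "move_arm", "kwargs": {
  "series": "0 0 0 0 0 -0.13; 0 0 0 0 0 -0.13; 0 0 0 0 0 -0.13; 0 0 0 0 0 -0.13; 0 0 0 0 0 -0.13"
}}

```text
time: 55.85
eef_pos: [549.4, 155.8, 66.4]
ee_rot: [0.0, 0.368, 0.93, 0.001]
contact_force: [-5.4, -1.5, 20.6]
width: 14.6
gripper_force: 65.7
```

>>> {"fn": "move_arm", "kwargs": {
  "series": "0 0 0 0 0 -0.13; 0 0 0 0 0 -0.13; 0 0 0 0 0 -0.13; 0 0 0 0 0 -0.13; 0 0 0 0 0 -0.12"
}}

```text
time: 56.35
eef_pos: [549.3, 155.3, 66.4]
ee_rot: [0.0, 0.057, 0.998, 0.0]
contact_force: [-4.4, -2.7, 20.4]
width: 15.0
gripper_force: 65.7
```

>>> {"fn": "move_arm", "kwargs": {
  "series": "0 0 0 0 0 -0.02; 0 0 0 0 0 -0.02; 0 0 0 0 0 0; 0 0 0 0 0 0"
}}

```text
time: 56.75
eef_pos: [549.4, 155.3, 66.4]
ee_rot: [0.0, 0.04, 0.999, 0.0]
contact_force: [-3.8, -2.5, 21.7]
width: 14.7
gripper_force: 65.9
```

```bash
python3 -c "
from h import *
plan(549,156,75.5);print(r.read_state()['torque'])"
```

```text
t 56.75 pos [549.4 155.3  66.4] yaw -4.63 tilt 0.05 w 14.7 F [-3.8 -2.5 21.7] shift [ 0.4  0.7 -9.1]
[-0.75186555  1.04947121 -0.56441674]
```

The stop has been reached. I let the knob spring up and retreat.

>>> {"fn": "move_arm", "kwargs": {
  "series": "0 0 0 0 0 0.02; 0 0 -4 0 0 0; 0 0 -4 0 0 0; 0 0 -3 0 0 0; 0 0 0 0 0 0"
}}

```text
time: 57.25
eef_pos: [549.2, 155.3, 75.4]
ee_rot: [0.0, 0.049, 0.999, -0.0]
contact_force: [0.7, -2.5, 2.1]
width: 14.6
gripper_force: 63.0
```

>>> {"fn": "move_arm", "kwargs": {
  "series": "0 0 0 0 0 0; 0 0 0 0 0 0; 0 0 0 0 0 0; 0 0 0 0 0 0; 0 0 -10 0 0 0",
  "jaw": 1
}}

```text
time: 57.75
eef_pos: [547.6, 155.9, 84.3]
ee_rot: [-0.002, 0.049, 0.999, -0.001]
contact_force: [-0.1, -0.2, -0.2]
width: 84.8
gripper_force: 0.0
```

>>> {"fn": "move_arm", "kwargs": {
  "series": "0 0 -40 0 0 0; 0 0 -50 0 0 0; 0 0 -50 0 0 0; 0 0 -50 0 0 0; 0 0 -50 0 0 0"
}}

```text
time: 58.25
eef_pos: [548.4, 155.7, 328.3]
ee_rot: [0.0, 0.049, 0.999, 0.0]
contact_force: [0.5, 0.9, -0.5]
width: 85.6
gripper_force: 0.0
```

>>> {"fn": "move_arm", "kwargs": {
  "series": "0 -40 0 0 0 0; 0 -45 0 0 0 0; 0 -45 0 0 0 0; 0 0 0 0 0 0; 0 0 0 0 0 0"
}}

```text
time: 58.75
eef_pos: [536.0, 25.6, 326.2]
ee_rot: [0.001, 0.05, 0.999, 0.0]
contact_force: [0.2, 0.5, -0.6]
width: 85.5
gripper_force: 0.0
```

Run:
```python
from rims import *
plan(549,156,75.5)
c=cam('top');Q=cloud(c)
m=np.isfinite(Q[...,2])&(np.hypot(Q[...,0]-549,Q[...,1]-155)<45)&(Q[...,2]>90)&(Q[...,2]<108);P=Q[m]
print(len(P),np.percentile(P[:,2],95),cv2.minAreaRect(P[:,:2].astype(np.float32)))
rims(['top','side'],[(491,356,76),(598,356,126)],45)
s=cam('side'); cv2.imwrite('pics/end.png',cv2.resize(s['color'][:,:,::-1],(800,600)))
```

```text
t 58.75 pos [536.   25.6 326.2] yaw -5.76 tilt 0.08 w 85.5 F [ 0.2  0.5 -0.6] shift [  0.4 130.8 250.8]Traceback (most recent call last):
  File "<stdin>", line 5, in <module>
    return _quantile_unchecked(
        a, q, axis, out, overwrite_input, method, keepdims, weights)
    return _ureduce(a,
                    func=_quantile_ureduce_func,
    ...<5 lines>...
                    overwrite_input=overwrite_input,
                    method=method)
    r = func(a, **kwargs)
    result = _quantile(arr,
                       quantiles=q,
    ...<2 lines>...
                       out=out,
                       weights=wgt)
    slices_having_nans = np.isnan(arr[-1, ...])
                                  ~~~^^^^^^^^^
IndexError: index -1 is out of bounds for axis 0 with size 0
```

Run:
```python
from rims import *
for n in('wrist','side'):
  c=cam(n);Q=cloud(c)
  m=np.isfinite(Q[...,2])&(np.hypot(Q[...,0]-549,Q[...,1]-155)<45)&(Q[...,2]>90)&(Q[...,2]<108);P=Q[m]
  if len(P)>5: print(n,len(P),np.percentile(P[:,2],95),cv2.minAreaRect(P[:,:2].astype(np.float32)))
rims(['top','side'],[(491,356,76),(598,356,126)],45)
cv2.imwrite('pics/end.png',cv2.resize(c['color'][:,:,::-1],(800,600)))
```

```text
wrist 673 101.39962486142741 ((548.7416381835938, 154.45858764648438), (16.393753051757812, 54.791175842285156), 83.42484283447266)
side 96 102.99158731183626 ((550.3698120117188, 153.03839111328125), (20.671449661254883, 57.19028854370117), 84.38037872314453)
top (491, 356, 76) (array([479.9, 398.4]), np.float64(29.5), 14) ((484.1658935546875, 381.9412536621094), (59.487648010253906, 14.614022254943848))
top (598, 356, 126) (array([598.4, 357.3]), np.float64(30.9), 49) ((599.4970092773438, 356.26812744140625), (63.871917724609375, 63.13251876831055))
side (491, 356, 76) 10
side (598, 356, 126) (array([596.7, 353.4]), np.float64(31.6), 24) ((596.8097534179688, 353.57269287109375), (63.616451263427734, 63.6481819152832))
```

View pics/end.png

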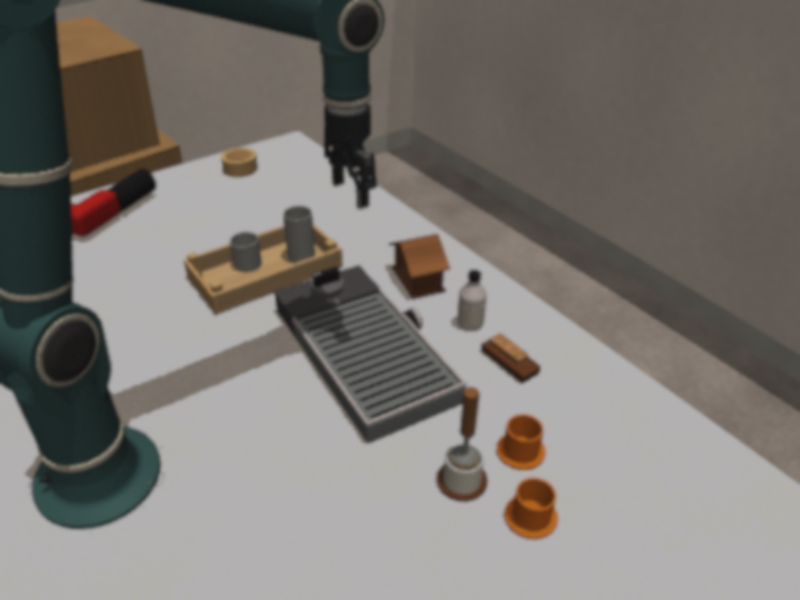

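The final view shows the tall beaker at (298,234) and the short one at (246,251) in the crate. The short one has been nudged, so I check that it stands flat.

Run:
```python
from rims import *
for n in('top','side'):
  Q=cloud(cam(n)); m=np.isfinite(Q[...,2])&(Q[...,0]>380)&(Q[...,0]<555)&(Q[...,1]>290)&(Q[...,1]<425)&(Q[...,2]>66)&(Q[...,2]<90)
  P=Q[m];print(n,len(P),fit(P),cv2.minAreaRect(P[:,:2].astype(np.float32)),P[:,2].max())
  A=np.c_[P[:,:2],np.ones(len(P))];T=P[P[:,2]>72];print('tilt',np.linalg.lstsq(np.c_[T[:,:2],np.ones(len(T))],T[:,2],rcond=None)[0][:2])
```

```text
top 84 (array([479.1, 400.6]), np.float64(31.0), 60) ((480.2128601074219, 396.2635803222656), (64.88591003417969, 55.543426513671875), 0.45979005098342896) 78.8015509917762
tilt [0.01305525 0.04537699]
side 70 (array([478. , 397.4]), np.float64(31.1), 50) ((477.381591796875, 392.85882568359375), (60.127010345458984, 63.944366455078125), 84.01971435546875) 78.12698685038806
tilt [0.02856637 0.00111685]
```

```bash
python3 -c "
from plant import r
print(r.hand_in())"
```

```text
the job is handed in; nothing more can be done
None
```

I completed every step and handed the job in at about 60 s of the 210 s allowed; no verdict was returned. Only the tall and short beakers were present: both were cleaned and are upright in the crate, where the short one got knocked about 4 cm and now stands at the wall. The brush is head down in the white stand, the knob is off and sprung up, and the bystanders look undisturbed in the final picture.

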